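# Put the bottle away in the roll-top sample cabinet

## Task

Roll the slatted door of the sample cabinet all the way up, then stand the small bottle from the table upright on the empty round mat inside, next to the bottle already stored there, with its whole foot on the mat. Then roll the door fully shut again and let go. Keep the bottle upright on the way, and do not shift or tip the stored bottle or disturb the large bottle and the steel column on the table.

Things in the scene. Friction and masses are not known exactly. Their poses are not given: they have to be found in the camera images.
- cabinet: Grey roll-top cabinet (mm) fixed to the table, 313 deep (x), 334 wide (y), 200 high. Origin: centre of its underside; x from front to rear, y left, z up. Arched side walls (inner faces y = +-155, top arc radius 160 about track axis); floor 20 high; front sill x = -146 to -134, 93 high; inner back wall x = 21 to 27, 114 high; hood over the rear. Open: free from above from sill to inner wall.
- track_axis (a point): Centre line of the door's circular track: in the middle of the cabinet's width, 40 mm above the table; the axis runs along the cabinet's y.
- tambour (a joint): Roll-up door of light wooden slats, 306 mm wide, outer face at radius 145 mm from the track axis. Value in rad: 0 = shut, 1.31 = fully open (end stop); grows as the door rolls up and back. It stays where it is left; friction and weight need about 1 to 6 N at the grip bar. It may start ajar, up to 0.3 rad.
- tambour_grip (a point): Centre of the door's steel grip bar: round, 20 mm thick, 44 mm long along the cabinet's y, flat ends, on one central stem at the door's lower edge, 41 mm off the slats. Runs at radius 186 mm about the track axis, at 27 degrees + joint value above horizontal frontwards: 124 mm high in front when shut, 222 mm just behind the top when open. Grip its ends from above; it turns with the door.
- bottle_center (a point): Centre, half-way up, of the small bottle to put away (clear, 56 mm wide, 100 mm high, with a ribbed screw cap 50 mm wide over its top 26 mm; 0.1 to 0.2 kg). It stands on the table to the right of the cabinet. z points up along the bottle.
- mat_top (a point): Centre of the top of the empty round black rubber mat, 90 mm wide, 3 mm thick, fixed on the cabinet's floor, top 23 mm above the table. It lies at one of the two standing places (cabinet x = -62 mm, y = +55 or -55 mm).
- stored_bottle_center (a point): Centre, half-way up, of the stored bottle (same shape as the small bottle, 56 mm wide and 100 mm high) standing at the other place on the cabinet's floor. Leave it there.
- lc_column_center (a point): Centre of a loose steel chromatography column, 176 mm long, 17 mm high, lying on the table near the front. Leave it alone.
- bottle_250_center (a point): Centre, half-way up, of the large bottle, 70 mm wide and 138 mm high, standing at the right end of the table. Leave it alone.

How it is judged:
On the way, in this order (a step that is already met when the one before it is completed fails the run):
1. the door is rolled all the way up (within 0.11 rad of its end stop) (value of joint tambour above 1.2 rad), for 0.2 s.
2. the small bottle stands on the mat, released, with the door still up (value of joint tambour above 1.1 rad and horizontal distance between bottle_center and mat_top below 0.02 m and z of bottle_center in the frame of mat_top below 0.055 m and angle between bottle_center's own z axis and vertical below 0.1 rad and contact force between the fingers and bottle below 0.1 N), for 0.2 s.
At the end, for the whole second after the job is handed in: The door is shut (joint below 0.06 rad); the small bottle stands at rest and upright (within 0.1 rad) on the mat, its axis within 20 mm of the mat's centre; the stored bottle stands upright at its place (value of joint tambour below 0.06 rad and horizontal distance between bottle_center and mat_top below 0.02 m and z of bottle_center in the frame of mat_top between 0.045 and 0.055 m and angle between each of bottle_center, stored_bottle_center's own z axis and vertical below 0.1 rad and linear speed of bottle below 0.02 m/s); the robot touches nothing.
It fails at once if the stored bottle is shifted by more than 15 mm or tipped (distance of stored_bottle_center from where it was at the start of the episode above 0.015 m or angle between stored_bottle_center's own z axis and vertical above 0.3 rad).
It fails at once if the small bottle is tipped by more than 0.6 rad (angle between bottle_center's own z axis and vertical above 0.6 rad).
It fails at once if the large bottle or the steel column is moved by more than 20 mm (distance of any of bottle_250_center, lc_column_center from where it was at the start of the episode above 0.02 m).
It also fails if it takes over 72 s, if anything falls off the work surface, if the arm or the gripper's body presses on something with over 40 N, if the wrist force passes 120 N, or if a joint passes its speed limit or range.

## Robot

A 6-joint arm with a two-finger parallel gripper is mounted at the origin on a cart in front of the work surface, level with it; the furniture and walls round the work are solid. World frame = base frame: x ahead of the robot, y to its left, z up, the work surface at z = 0. Lengths are in m, angles in rad, forces in N, time in s.
With the tool pointing down it reaches from about 0.3 to 0.875 m from the base axis. Payload 6.4 kg.
Tool frame: the origin (TCP) lies on the centre line of the jaws, within the pads' length; the fingertips stand 17 mm ahead of it and the grasp point (between the pads) lies 2 mm behind it; y points along the fingers, x is the direction in which the jaws open and shut, and the axes are right-handed (so a half turn about y gives the same grasp; the last joint's range is limited). The gripper opens to 85 mm and grips with 20 to 120 N. Pads are 22 mm wide; open, the fingers measure 114 mm over their backs; the gripper's body (76 mm by 85 mm) begins 54 mm behind the grasp point. The pads swing forward as they close: fully open they stand 13 mm farther back than shut.
Start: joints at [-1.435, 0.181, 1.607, -0, 1.354, -0.206], TCP at [0.193, -0.542, 0.248] pointing down, gripper open.
Joint ranges: [-2.99, 2.99], [-0.89, 2.07], [0.3, 2.58], [-1.14, 4.28], [0, 2.63], [-3.12, 3.12]. Speed limits (rad/s): [2.57, 2.57, 3.01, 3.14, 3.14, 3.14].

## Interface

Orientations are given as a unit quaternion [x, y, z, w].
In Python, from workcell import readout, get_image, get_calibration, job gives the robot as it stands.
- The arm moves only by the tool apply_moves, never from a script. Its argument "deltas" is a list of rows, each an object of numbers: "x", "y", "z": the shift along the world's x, y, z as a fraction of full scale; "wx", "wy", "wz": the turn, a rotation vector about the world's x, y, z as a fraction of full scale; "fingers": the closure, from -1 (fully open) to 1 (shut). A call has 1 to 12 rows; each row shifts and turns the commanded pose from where the row before left it; what a row does not reach is not made up. Full scale, the value 1, is 600 mm for a shift and 120 degrees for a turn. A row lasts 1/10 s, in which the tool goes at most 50 mm and 8.59 degrees, less where a joint would pass 70% of its speed; a pose out of reach is approached as far as the arm can. A call with a number of a shift or a turn outside -1 to 1 is refused whole. A call with a gripper value outside its range is refused whole. The fingers move at their own pace and stop on an object; the grip force is fixed at half the most. Time passes only in rows, so rows that do not move let the fingers close. It gives the time, the measured TCP pose, the force and the opening at its end, in the units of the state.
- readout.read_state(): the state, without advancing time (a new reading comes with each control period).
- get_image(name): name is "scene" or "top" or "wrist"; returns the picture (420x560x3 uint8, red, green, blue); there is no depth.
- get_calibration(name): a dict with "fx", "fy", "cx", "cy" (pixels), "xyz" and "attitude" of the camera in the world. Camera axes: x right, y up, looking along -z (the intrinsics and any distortion apply to the point x, -y, -z); pixel columns grow to the right and rows downward; lengths in m; the calibration is good to about 2 mm. A picture is of the moment at which its call begins: read the wrist's pose just before it. get_calibration takes no time and is no camera call; for the wrist camera it gives the pose at the moment of the call.
- job.finish_job(): hands the job in, once; it reports no verdict.
The state is a dict: "time_s": time; "q": joint angles; "qd": joint speeds; "effort": joint torques, N m; "position": TCP position; "ee_rot": TCP orientation; "wrist_force": force on the tool from outside, world axes, zero at the start; "wrist_torque": the same for the moment, N m; "finger_gap": finger opening in m.
Only numpy, scipy, OpenCV 4.12 (cv2) and the standard library are available. Lean on these libraries where they do the work, as an engineer would, in place of code of your own. Each camera call takes 0.05 s, during which the arm holds its last target.

## Working session

There is one attempt and no reset: what is moved stays moved. The work goes in short steps, Python scripts to look and compute and a tool call to move; the robot and the scene stay as the last step left them, time stands still between calls to the robot, and variables do not carry over. Pictures are saved under pics/ and viewed, and the job is handed in when it is done.

Besides the shell and the picture viewer there is one more tool, called as name(argument=value, ...) on one line, values as JSON. apply_moves: Moves the arm, as the interface text tells. Its arguments: {"type":"object","properties":{"deltas":{"type":"array","items":{"type":"object","properties":{"x":{"type":"number","minimum":-1,"maximum":1},"y":{"type":"number","minimum":-1,"maximum":1},"z":{"type":"number","minimum":-1,"maximum":1},"wx":{"type":"number","minimum":-1,"maximum":1},"wy":{"type":"number","minimum":-1,"maximum":1},"wz":{"type":"number","minimum":-1,"maximum":1},"fingers":{"type":"number"}}}}},"required":["deltas"]}

```bash
ls; mkdir -p pics; python3 - <<'E'
from workcell import readout,get_image,get_calibration,job
import cv2
print(readout.read_state())
for n in ['scene','top','wrist']:
    print(n,get_calibration(n))
    cv2.imwrite(f'pics/{n}0.png',get_image(n)[:,:,::-1])
E
```

```text
pics
{'time_s': 0.0, 'q': array([-1.43530128e+00,  1.81541778e-01,  1.60798320e+00,  3.97584196e-06,
        1.35378913e+00, -2.06290992e-01]), 'qd': array([ 0.00142897, -0.00223247,  0.00116304, -0.0013963 , -0.00158201,
       -0.00061428]), 'effort': array([ 1.18860789e-03, -4.44870150e+01, -3.51336873e+01, -2.39319079e-04,
        9.02891537e-03,  1.93218335e-05]), 'position': array([ 0.19267536, -0.54121844,  0.2473957 ]), 'ee_rot': array([-0.57730121,  0.40809939, -0.40727167,  0.57819373]), 'wrist_force': array([ 0.03387035, -0.48265018,  0.49571789]), 'wrist_torque': array([0.0150546 , 0.02382425, 0.00704602]), 'finger_gap': 0.08543787488839844}
scene {'fx': 378.8825893954019, 'fy': 378.8825893954019, 'cx': 274.770064824163, 'cy': 210.56993857324605, 'xyz': array([ 0.93276871, -0.31303405,  0.93340569]), 'attitude': array([0.21025991, 0.13982361, 0.51650696, 0.81820577])}
top {'fx': 405.3389414914199, 'fy': 405.3389414914199, 'cx': 276.2974801709382, 'cy': 212.3424529063906, 'xyz': array([-0.19538621,  0.09767388,  1.01388324]), 'attitude': array([-0.19667125,  0.26716516,  0.76145116, -0.55689795])}
wrist {'fx': 362.32486720392274, 'fy': 362.32486720392274, 'cx': 279.27547556938697, 'cy': 207.2899260405339, 'xyz': array([ 0.25593577, -0.5183688 ,  0.37252622]), 'attitude': array([-0.10949298,  0.07782763, -0.571105  ,  0.80981061])}
```

View pics/scene0.png

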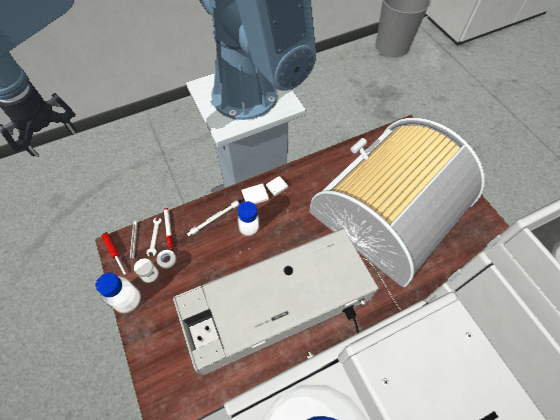

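View pics/top0.png

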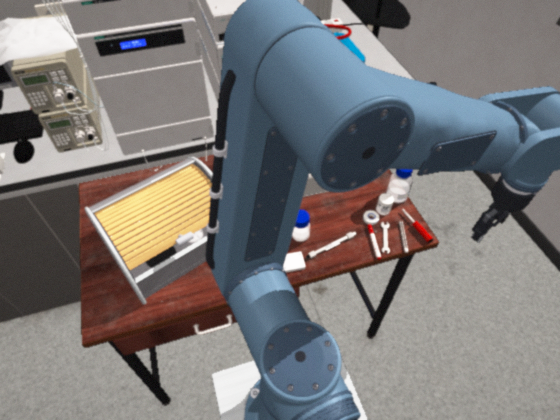

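View pics/wrist0.png

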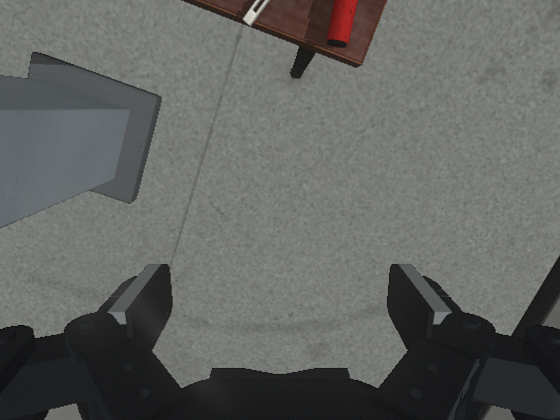

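```bash
cat > h.py <<'E'
import numpy as np,cv2
from scipy.spatial.transform import Rotation as R
from workcell import readout,get_image,get_calibration,job
def ray(c,u,v):
    d=np.array([(u-c['cx'])/c['fx'],-(v-c['cy'])/c['fy'],-1.])
    d=R.from_quat(c['attitude']).apply(d); return np.array(c['xyz']),d
def plane(c,u,v,z):
    o,d=ray(c,u,v); return o+d*(z-o[2])/d[2]
def proj(c,p):
    q=R.from_quat(c['attitude']).inv().apply(np.atleast_2d(p)-c['xyz'])
    return np.c_[c['cx']+c['fx']*q[:,0]/-q[:,2], c['cy']+c['fy']*q[:,1]/q[:,2]]
def tri(c1,p1,c2,p2):
    o1,d1=ray(c1,*p1);o2,d2=ray(c2,*p2)
    s=np.linalg.lstsq(np.c_[d1,-d2],o2-o1,rcond=None)[0]
    a=o1+s[0]*d1;b=o2+s[1]*d2
    return (a+b)/2,np.linalg.norm(a-b)
E
python3 - <<'E'
import cv2
i=cv2.imread('pics/scene0.png')
cv2.imwrite('pics/s_cab.png',cv2.resize(i[100:300,300:500],None,fx=3,fy=3,interpolation=cv2.INTER_CUBIC))
cv2.imwrite('pics/s_bot.png',cv2.resize(i[170:320,90:300],None,fx=3.5,fy=3.5,interpolation=cv2.INTER_CUBIC))
i=cv2.imread('pics/top0.png')
cv2.imwrite('pics/t_cab.png',cv2.resize(i[140:320,70:330],None,fx=3,fy=3,interpolation=cv2.INTER_CUBIC))
E
```

```text
(no output)
```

View pics/s_cab.png

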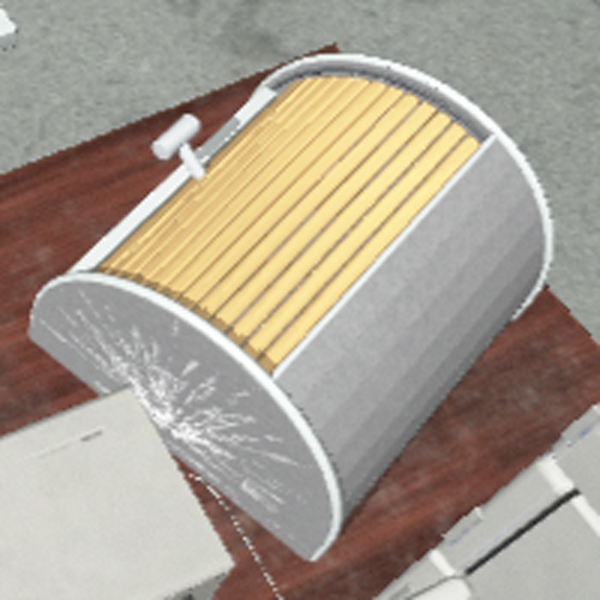

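View pics/s_bot.png

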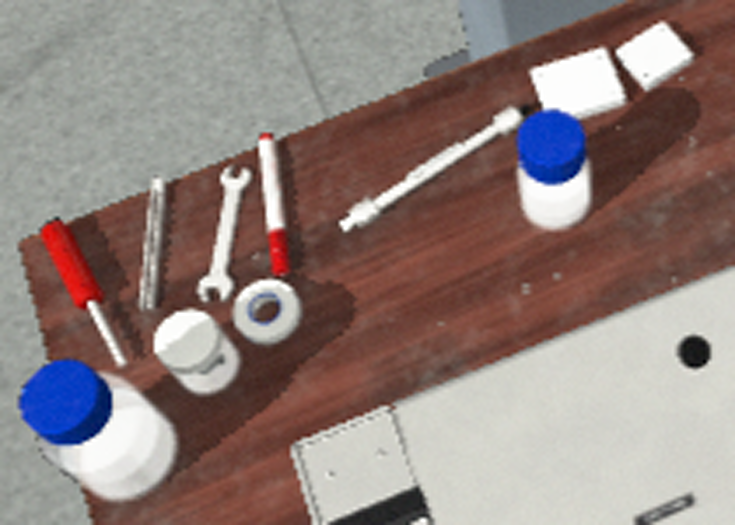

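View pics/t_cab.png

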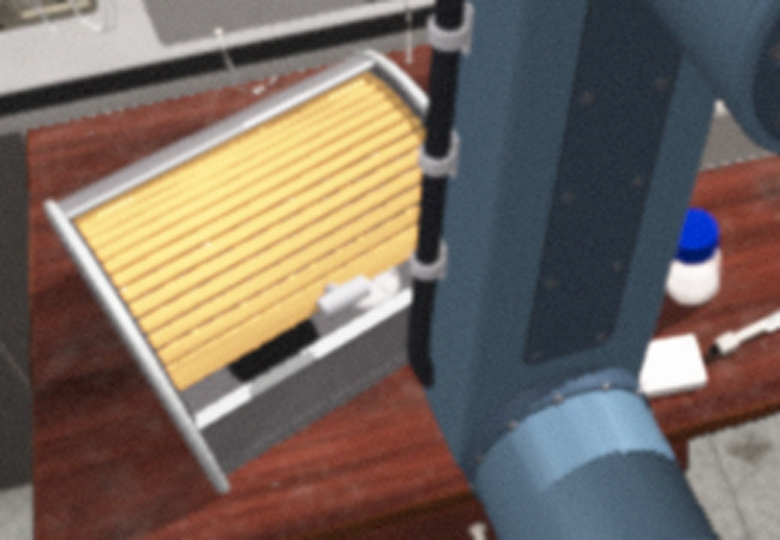

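```bash
python3 - <<'E'
from h import *
S=get_calibration('scene');T=get_calibration('top')
fb=plane(S,310.3,211.7,0);rb=plane(S,403.3,286.7,0)
print('side wall bottom',fb,rb,np.linalg.norm(rb-fb),np.degrees(np.arctan2(*(rb-fb)[1::-1])))
p,e=tri(S,(358.5,146),T,(185,238.3));print('grip',p,e)
# bar ends scene: crop (160,150),(192,122)
a=plane(S,300+158/3,100+148/3,p[2]);b=plane(S,300+195/3,100+124/3,p[2]);print('ends',a,b,np.linalg.norm(a-b))
i=cv2.imread('pics/scene0.png');hsv=cv2.cvtColor(i,cv2.COLOR_BGR2HSV)
m=cv2.inRange(hsv,(110,150,60),(130,255,255))
n,l,st,ce=cv2.connectedComponentsWithStats(m)
for k in range(1,n):
    if st[k,4]>60: print(st[k],ce[k],plane(S,*ce[k],0.087),plane(S,*ce[k],0.12))
i=cv2.imread('pics/top0.png');hsv=cv2.cvtColor(i,cv2.COLOR_BGR2HSV)
m=cv2.inRange(hsv,(110,150,60),(130,255,255))
n,l,st,ce=cv2.connectedComponentsWithStats(m)
for k in range(1,n):
    if st[k,4]>60: print(st[k],ce[k],plane(T,*ce[k],0.087))
# column ends
print(plane(S,90+345/3.5,170+222/3.5,.009),plane(S,90+518/3.5,170+117/3.5,.009))
# arch corners top view: left(+y) wall
print('T',plane(T,70+222/3,140+487/3,0.02),plane(T,70+50/3,140+205/3,.2))
E
```

```text
side wall bottom [ 0.50225122 -0.01085507  0.        ] [0.79578629 0.09913422 0.        ] 0.31346527670610325 20.541265894990726
grip [0.45400438 0.1428818  0.15304737] 0.0022918375557654746
ends [0.4569956  0.12483046 0.15304737] [0.44830542 0.16750826 0.15304737] 0.04355357416712781
[238 202  19  21 325] [247.02153846 211.50769231] [ 0.47180343 -0.1845582   0.087     ] [ 0.48977573 -0.18956727  0.12      ]
[ 96 273  26  24 470] [108.55744681 284.54255319] [ 0.51083281 -0.55106778  0.087     ] [ 0.52728342 -0.54178723  0.12      ]
[119  38  28  12 235] [132.56595745  43.54468085] [1.61660862 0.18972374 0.087     ]
[397 168  15  10 115] [403.7826087  172.35652174] [ 0.54647362 -0.5612772   0.087     ]
[295 209  15  18 193] [301.87564767 218.21243523] [ 0.47091857 -0.18956533  0.087     ]
[ 0.42314736 -0.34268423  0.009     ] [ 0.39418883 -0.18541527  0.009     ]
T [0.37916595 0.28807557 0.02      ] [0.59016642 0.36705014 0.2       ]
```

```bash
python3 - <<'E'
from h import *
s=readout.read_state()
r=R.from_quat(s['ee_rot']);print(r.as_matrix().round(3))
x=r.as_matrix()[:,0];print('jaw yaw',np.degrees(np.arctan2(x[1],x[0])))
S=get_calibration('scene')
for z in (0,.06,.1,.14):print(z,plane(S,174,294,z)[:2],plane(S,205,373,z)[:2],plane(S,350,230,z)[:2],plane(S,378,288,z)[:2])
print(plane(S,205,373,0),plane(S,174,294,0))
E
```

```text
[[ 0.335 -0.     0.942]
 [-0.942  0.001  0.335]
 [-0.001 -1.     0.   ]]
jaw yaw -70.4145980514736
0 [ 0.563502   -0.43155024] [ 0.77063357 -0.42446241] [0.5999708 0.0601315] [0.77118973 0.03974994]
0.06 [ 0.58723874 -0.42393193] [ 0.78105574 -0.41729971] [0.62136329 0.03614415] [0.78157615 0.01707273]
0.1 [ 0.60306323 -0.41885306] [ 0.78800385 -0.41252458] [0.63562495 0.02015258] [0.78850043 0.00195459]
0.14 [ 0.61888772 -0.41377419] [ 0.79495196 -0.40774945] [0.64988661 0.00416101] [ 0.7954247  -0.01316356]
[ 0.77063357 -0.42446241  0.        ] [ 0.563502   -0.43155024  0.        ]
```

apply_moves(deltas=[{"x": 0.0345,"y": 0.05,"z": 0.0205,"fingers": -1},{"x": 0.0345,"y": 0.05,"z": 0.0205,"fingers": -1},{"x": 0.0345,"y": 0.05,"z": 0.0205,"fingers": -1},{"x": 0.0345,"y": 0.05,"z": 0.0205,"fingers": -1},{"x": 0.0345,"y": 0.05,"z": 0.0205,"fingers": -1},{"x": 0.0345,"y": 0.05,"z": 0.0205,"fingers": -1},{"x": 0.0345,"y": 0.05,"z": 0.0205,"fingers": -1},{"x": 0.0345,"y": 0.05,"z": 0.0205,"fingers": -1},{"x": 0.0345,"y": 0.05,"z": 0.0205,"fingers": -1},{"x": 0.0345,"y": 0.05,"z": 0.0205,"fingers": -1}])

```text
validation failed for argument at $.de...
```

apply_moves(deltas=[{"x": 0.0033,"y": 0.062,"fingers": -1},{"x": 0.0033,"y": 0.062,"fingers": -1},{"x": 0.0033,"y": 0.062,"fingers": -1},{"x": 0.0033,"y": 0.062,"fingers": -1},{"x": 0.0033,"y": 0.062,"fingers": -1},{"x": 0.0033,"y": 0.062,"fingers": -1},{"x": 0.0033,"y": 0.062,"fingers": -1},{"x": 0.0033,"y": 0.062,"fingers": -1},{"x": 0.0033,"y": 0.062,"fingers": -1},{"x": 0.0033,"y": 0.062,"fingers": -1},{"fingers": -1},{"fingers": -1}])

```text
validation failed for argument at $.de...
```

```bash
python3 - <<'E'
from h import *
s=readout.read_state();print(s['time_s'],s['position'],R.from_quat(s['ee_rot']).as_matrix().round(3),s['q'])
import pickle
cal={}
for n in ['wrist','scene','top']:
    cal[n]=get_calibration(n); im=get_image(n); cv2.imwrite(f'pics/{n}1.png',im[:,:,::-1])
pickle.dump(cal,open('cal1.pkl','wb'))
E
```

```text
0.15 [ 0.19271339 -0.54132815  0.24759436] [[ 0.335 -0.     0.942]
 [-0.942  0.001  0.335]
 [-0.001 -1.     0.   ]] [-1.43526011e+00  1.81379046e-01  1.60776147e+00  2.97733346e-06
  1.35379645e+00 -2.06293995e-01]
```

View pics/wrist1.png

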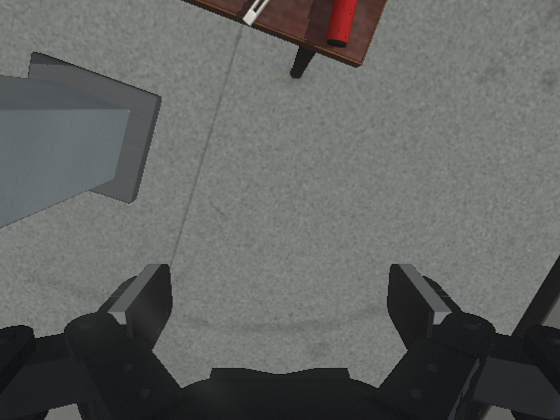

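View pics/top1.png

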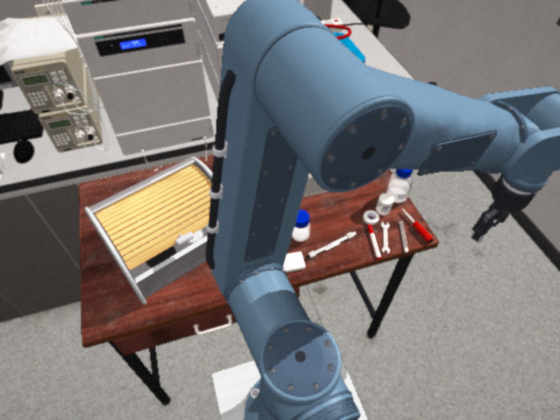

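View pics/scene1.png

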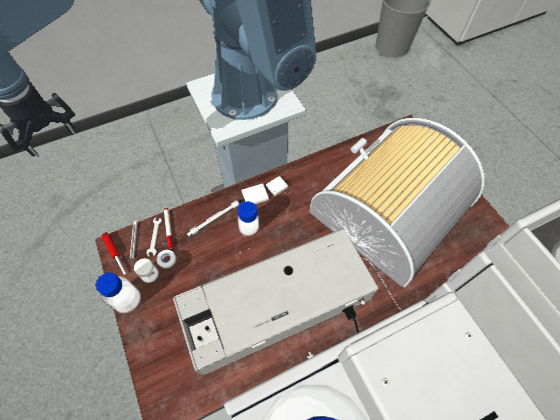

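The move calls were refused as malformed, so nothing has moved. I'll retry with every key given.

apply_moves(deltas=[{"x": 0.0345,"y": 0.05,"z": 0.0205,"wx": 0,"wy": 0,"wz": 0,"fingers": -1}])

```text
time_s: 0.4
position: [0.2115, -0.5128, 0.2588]
ee_rot: [-0.577, 0.41, -0.408, 0.577]
wrist_force: [0.9, 0.2, 0.2]
finger_gap: 0.0854
```

apply_moves(deltas=[{"x": 0.0345,"y": 0.05,"z": 0.0205,"wx": 0,"wy": 0,"wz": 0,"fingers": -1},{"x": 0.0345,"y": 0.05,"z": 0.0205,"wx": 0,"wy": 0,"wz": 0,"fingers": -1},{"x": 0.0345,"y": 0.05,"z": 0.0205,"wx": 0,"wy": 0,"wz": 0,"fingers": -1},{"x": 0.0345,"y": 0.05,"z": 0.0205,"wx": 0,"wy": 0,"wz": 0,"fingers": -1},{"x": 0.0345,"y": 0.05,"z": 0.0205,"wx": 0,"wy": 0,"wz": 0,"fingers": -1},{"x": 0.0345,"y": 0.05,"z": 0.0205,"wx": 0,"wy": 0,"wz": 0,"fingers": -1},{"x": 0.0345,"y": 0.05,"z": 0.0205,"wx": 0,"wy": 0,"wz": 0,"fingers": -1},{"x": 0.0345,"y": 0.05,"z": 0.0205,"wx": 0,"wy": 0,"wz": 0,"fingers": -1},{"x": 0.0345,"y": 0.05,"z": 0.0205,"wx": 0,"wy": 0,"wz": 0,"fingers": -1}])

```text
time_s: 1.3
position: [0.4003, -0.2403, 0.3719]
ee_rot: [0.578, -0.408, 0.408, -0.578]
wrist_force: [0.7, 0.2, -0.3]
finger_gap: 0.0851
```

apply_moves(deltas=[{"x": 0.0033,"y": 0.062,"z": 0,"wx": 0,"wy": 0,"wz": 0,"fingers": -1},{"x": 0.0033,"y": 0.062,"z": 0,"wx": 0,"wy": 0,"wz": 0,"fingers": -1},{"x": 0.0033,"y": 0.062,"z": 0,"wx": 0,"wy": 0,"wz": 0,"fingers": -1},{"x": 0.0033,"y": 0.062,"z": 0,"wx": 0,"wy": 0,"wz": 0,"fingers": -1},{"x": 0.0033,"y": 0.062,"z": 0,"wx": 0,"wy": 0,"wz": 0,"fingers": -1},{"x": 0.0033,"y": 0.062,"z": 0,"wx": 0,"wy": 0,"wz": 0,"fingers": -1},{"x": 0.0033,"y": 0.062,"z": 0,"wx": 0,"wy": 0,"wz": 0,"fingers": -1},{"x": 0.0033,"y": 0.062,"z": 0,"wx": 0,"wy": 0,"wz": 0,"fingers": -1},{"x": 0.0033,"y": 0.062,"z": 0,"wx": 0,"wy": 0,"wz": 0,"fingers": -1},{"x": 0.0033,"y": 0.062,"z": 0,"wx": 0,"wy": 0,"wz": 0,"fingers": -1},{"x": 0,"y": 0,"z": 0,"wx": 0,"wy": 0,"wz": 0,"fingers": -1},{"x": 0,"y": 0,"z": 0,"wx": 0,"wy": 0,"wz": 0,"fingers": -1}])

```text
time_s: 2.5
position: [0.4193, 0.1309, 0.3712]
ee_rot: [0.578, -0.407, 0.407, -0.578]
wrist_force: [0.4, 0.0, 0.4]
finger_gap: 0.0851
```

```bash
python3 - <<'E'
from h import *
s=readout.read_state();print(s['time_s'],s['position'],R.from_quat(s['ee_rot']).as_matrix().round(3),s['q'])
import pickle
cal={}
for n in ['wrist','scene','top']:
    cal[n]=get_calibration(n); im=get_image(n); cv2.imwrite(f'pics/{n}2.png',im[:,:,::-1])
pickle.dump(cal,open('cal2.pkl','wb'))
E
```

```text
2.5 [0.41928949 0.13088869 0.37119692] [[ 0.338 -0.     0.941]
 [-0.941 -0.     0.338]
 [ 0.    -1.    -0.   ]] [ 3.13584399e-02 -2.15722157e-01  1.75326418e+00 -4.03559772e-04
  1.60429290e+00  1.25783062e+00]
```

View pics/wrist2.png

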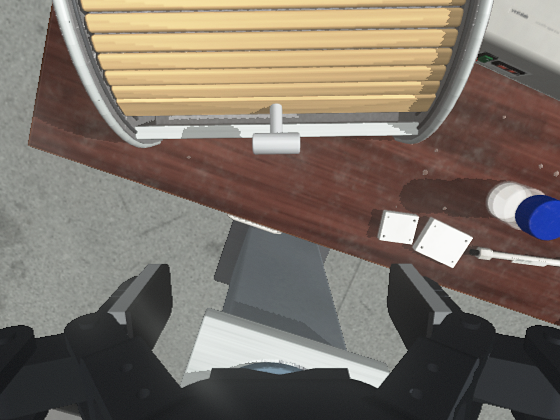

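View pics/scene2.png

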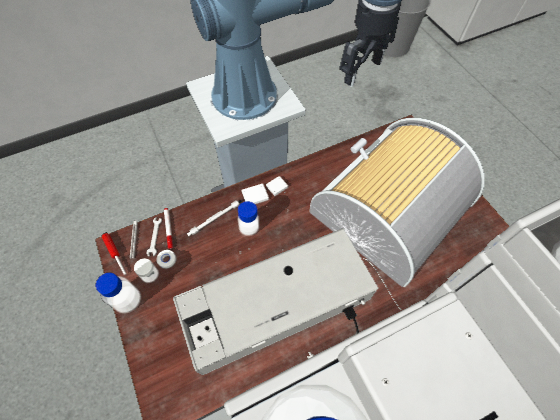

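```bash
python3 - <<'E'
from h import *
import pickle
c=pickle.load(open('cal2.pkl','rb'));W,S,T=c['wrist'],c['scene'],c['top']
i=cv2.imread('pics/wrist2.png')
crop=i[80:180,200:350];cv2.imwrite('pics/w2c.png',cv2.resize(crop,None,fx=5,fy=5,interpolation=cv2.INTER_CUBIC))
i=cv2.imread('pics/scene2.png')
cv2.imwrite('pics/s2c.png',cv2.resize(i[125:175,335:395],None,fx=10,fy=10,interpolation=cv2.INTER_CUBIC))
i=cv2.imread('pics/wrist2.png')
cv2.imwrite('pics/w2d.png',cv2.resize(i[90:160,110:450],None,fx=2.3,fy=2.3,interpolation=cv2.INTER_CUBIC))
E
```

```text
(no output)
```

View pics/w2c.png

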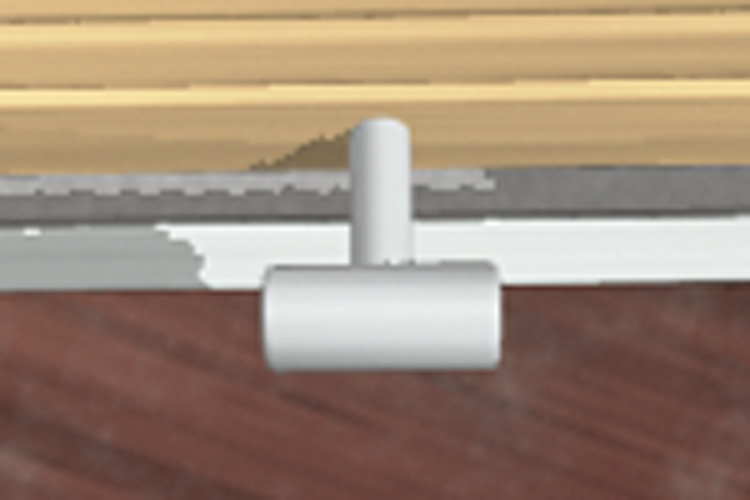

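View pics/s2c.png

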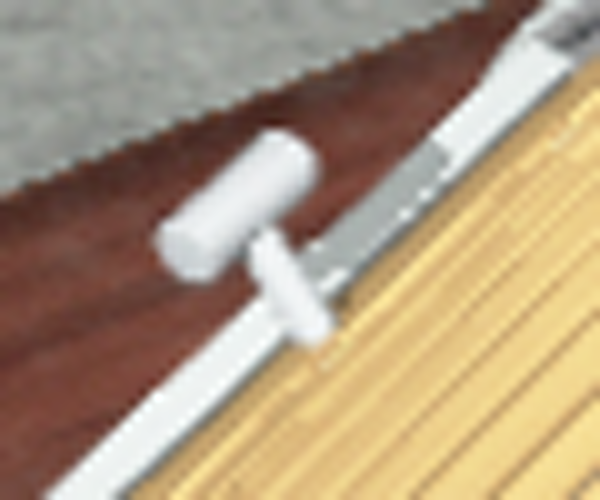

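View pics/w2d.png

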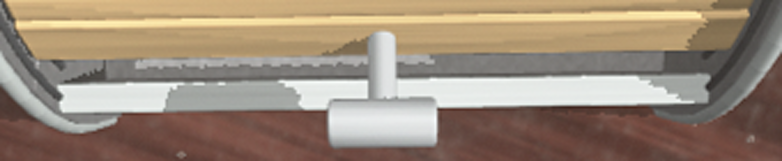

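```bash
python3 - <<'E'
from h import *
import pickle
c=pickle.load(open('cal2.pkl','rb'));W,S,T=c['wrist'],c['scene'],c['top']
p,e=tri(W,(276.4,143.4),S,(358.8,145.5));print('grip W-S',p,e)
p2,e2=tri(W,(276.4,143.4),T,(185,238.3));print('grip W-T',p2,e2)
a=plane(W,137,138.7,.093);b=plane(W,418.7,133.9,.093)
d=b-a;print('sill',a,b,np.linalg.norm(d),np.degrees(np.arctan2(d[1],d[0]))+90)
m=(a+b)/2
for yaw in (20.5,19.5):
    t=np.radians(yaw);ex=np.array([np.cos(t),np.sin(t)]);ey=np.array([-ex[1],ex[0]])
    o1=m[:2]+.146*ex; print(yaw,'origin from sill',o1)
    fb=plane(S,310.3,211.7,0);rb=plane(S,403.3,286.7,0)
    print('from wall',(fb+rb)[:2]/2+.167*ey)
    q=p[:2]-o1;print('grip in cab',q@ex,q@ey)
    print('mat',o1-.062*ex+.055*ey)
    l=plane(W,253,144,p[2])[:2];r=plane(W,300,143.5,p[2])[:2];print(np.linalg.norm(l-r),np.degrees(np.arctan2(*(r-l)[::-1]))+90)
s=readout.read_state()
print(proj(W,s['position']+[0,0,-.1]))
E
```

```text
grip W-S [0.4513444  0.14594296 0.15153674] 0.002065300402099042
grip W-T [0.45110818 0.14354478 0.15575771] 0.0036908678802495916
sill [0.39827903 0.28937946 0.093     ] [0.50738935 0.00073059 0.093     ] 0.3085826112318114 20.7067750161427
20.5 origin from sill [0.58958833 0.1961853 ]
from wall [0.59053412 0.20056383]
grip in cab -0.14708447960881532 0.0013534409137034992
mat [0.51225325 0.22598941]
0.04424556851800212 20.34814640079452
19.5 origin from sill [0.59045985 0.19379083]
from wall [0.59327301 0.2015607 ]
grip in cab -0.14710793523823296 0.001334307999190841
mat [0.5136567  0.22494008]
0.04424556851800212 20.34814640079452
[[282.24486483 215.12352908]]
```

apply_moves(deltas=[{"x": 0.0107,"y": 0.0049,"z": -0.0535,"wx": 0,"wy": 0,"wz": 0.00125,"fingers": -1},{"x": 0.0107,"y": 0.0049,"z": -0.0535,"wx": 0,"wy": 0,"wz": 0.00125,"fingers": -1},{"x": 0.0107,"y": 0.0049,"z": -0.0535,"wx": 0,"wy": 0,"wz": 0.00125,"fingers": -1},{"x": 0.0107,"y": 0.0049,"z": -0.0535,"wx": 0,"wy": 0,"wz": 0.00125,"fingers": -1},{"x": 0.0107,"y": 0.0049,"z": -0.0535,"wx": 0,"wy": 0,"wz": 0.00125,"fingers": -1},{"x": 0,"y": 0,"z": 0,"wx": 0,"wy": 0,"wz": 0,"fingers": -1}])

```text
time_s: 3.25
position: [0.4493, 0.1436, 0.2066]
ee_rot: [0.582, -0.407, 0.402, -0.578]
wrist_force: [-0.3, 0.6, 0.0]
finger_gap: 0.0853
```

```bash
python3 - <<'E'
from h import *
s=readout.read_state();print(s['time_s'],s['position'])
cv2.imwrite(f'pics/w3.png',get_image('wrist')[:,:,::-1])
W=get_calibration('wrist')
print(proj(W,[[.4513,.1455,.1525],s['position']]))
E
```

```text
3.25 [0.44927589 0.14360634 0.20657999]
[[277.7626031  235.24088534]
 [279.86924553 289.29924926]]
```

View pics/w3.png

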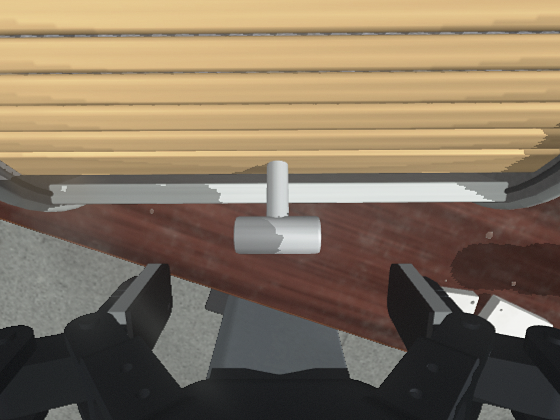

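The wrist picture puts the bar at (277,235), against a predicted (278,235), so I'm descending and gripping.

apply_moves(deltas=[{"x": 0.0017,"y": 0.0015,"z": -0.0235,"wx": 0,"wy": 0,"wz": 0,"fingers": -1},{"x": 0.0017,"y": 0.0015,"z": -0.0235,"wx": 0,"wy": 0,"wz": 0,"fingers": -1},{"x": 0,"y": 0,"z": -0.0235,"wx": 0,"wy": 0,"wz": 0,"fingers": -1},{"x": 0,"y": 0,"z": -0.0235,"wx": 0,"wy": 0,"wz": 0,"fingers": -1},{"x": 0,"y": 0,"z": 0,"wx": 0,"wy": 0,"wz": 0,"fingers": -1},{"x": 0,"y": 0,"z": 0,"wx": 0,"wy": 0,"wz": 0,"fingers": 1},{"x": 0,"y": 0,"z": 0,"wx": 0,"wy": 0,"wz": 0,"fingers": 1},{"x": 0,"y": 0,"z": 0,"wx": 0,"wy": 0,"wz": 0,"fingers": 1},{"x": 0,"y": 0,"z": 0,"wx": 0,"wy": 0,"wz": 0,"fingers": 1},{"x": 0,"y": 0,"z": 0,"wx": 0,"wy": 0,"wz": 0,"fingers": 1},{"x": 0,"y": 0,"z": 0,"wx": 0,"wy": 0,"wz": 0,"fingers": 1},{"x": 0,"y": 0,"z": 0,"wx": 0,"wy": 0,"wz": 0,"fingers": 1}])

```text
time_s: 4.5
position: [0.454, 0.1467, 0.1554]
ee_rot: [-0.58, 0.404, -0.404, 0.581]
wrist_force: [-3.6, -0.8, 5.9]
finger_gap: 0.0426
```

```bash
python3 - <<'E'
from h import *
s=readout.read_state();print(s['time_s'],s['position'],s['wrist_force'])
cv2.imwrite(f'pics/w4.png',get_image('wrist')[:,:,::-1])
E
```

```text
4.5 [0.45398767 0.14670153 0.15537228] [-3.58817927 -0.82138289  5.90496177]
```

View pics/w4.png

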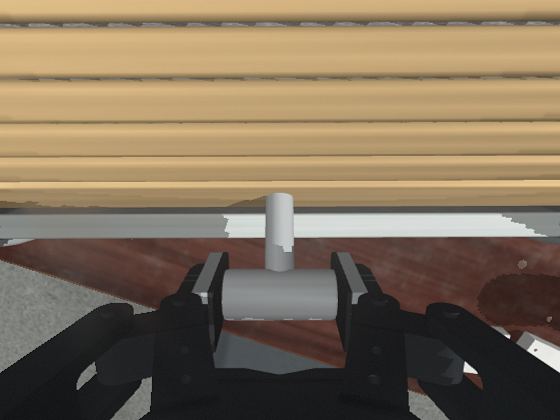

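```bash
python3 - <<'E'
import numpy as np
th=np.radians(np.r_[38.3,42:102:4,102.3]);t=np.radians(20.5)
x=-.186*np.cos(th);z=.186*np.sin(th)
for k in range(1,len(th)):
    dx=x[k]-x[k-1];print(round(np.degrees(th[k])),np.round(np.array([dx*np.cos(t),dx*np.sin(t),z[k]-z[k-1]])/.6,4))
E
```

```text
42 [0.0121 0.0045 0.0153]
46 [0.0141 0.0053 0.0156]
50 [0.0151 0.0056 0.0145]
54 [0.016  0.006  0.0133]
58 [0.0168 0.0063 0.0121]
62 [0.0176 0.0066 0.0108]
66 [0.0182 0.0068 0.0095]
70 [0.0188 0.007  0.0081]
74 [0.0193 0.0072 0.0067]
78 [0.0197 0.0074 0.0052]
82 [0.02   0.0075 0.0038]
86 [0.0202 0.0075 0.0023]
90 [0.0203 0.0076 0.0008]
94 [ 0.0203  0.0076 -0.0008]
98 [ 0.0202  0.0075 -0.0023]
102 [ 0.0214  0.008  -0.0041]
```

apply_moves(deltas=[{"x": 0.0045,"y": 0.002,"z": 0.0085,"wx": 0,"wy": 0,"wz": 0,"fingers": 1},{"x": 0.012,"y": 0.0045,"z": 0.0155,"wx": 0,"wy": 0,"wz": 0,"fingers": 1},{"x": 0.014,"y": 0.0055,"z": 0.0155,"wx": 0,"wy": 0,"wz": 0,"fingers": 1},{"x": 0.015,"y": 0.0055,"z": 0.0145,"wx": 0,"wy": 0,"wz": 0,"fingers": 1}])

```text
time_s: 4.95
position: [0.4806, 0.1568, 0.1856]
ee_rot: [0.581, -0.404, 0.404, -0.58]
wrist_force: [6.4, -1.3, -16.1]
finger_gap: 0.0428
```

apply_moves(deltas=[{"x": 0.016,"y": 0.006,"z": 0.0135,"wx": 0,"wy": 0,"wz": 0,"fingers": 1},{"x": 0.017,"y": 0.0065,"z": 0.012,"wx": 0,"wy": 0,"wz": 0,"fingers": 1},{"x": 0.0175,"y": 0.0065,"z": 0.011,"wx": 0,"wy": 0,"wz": 0,"fingers": 1},{"x": 0.018,"y": 0.007,"z": 0.0095,"wx": 0,"wy": 0,"wz": 0,"fingers": 1}])

```text
time_s: 5.35
position: [0.521, 0.1719, 0.2123]
ee_rot: [0.582, -0.405, 0.403, -0.579]
wrist_force: [2.2, -5.3, -12.5]
finger_gap: 0.0425
```

apply_moves(deltas=[{"x": 0.019,"y": 0.007,"z": 0.0065,"wx": 0,"wy": 0,"wz": 0,"fingers": 1},{"x": 0.019,"y": 0.007,"z": 0.005,"wx": 0,"wy": 0,"wz": 0,"fingers": 1},{"x": 0.02,"y": 0.0075,"z": 0.005,"wx": 0,"wy": 0,"wz": 0,"fingers": 1},{"x": 0.02,"y": 0.0075,"z": 0.0035,"wx": 0,"wy": 0,"wz": 0,"fingers": 1}])

```text
time_s: 5.75
position: [0.568, 0.1895, 0.2255]
ee_rot: [0.582, -0.405, 0.403, -0.579]
wrist_force: [-3.2, -3.5, -2.5]
finger_gap: 0.0423
```

apply_moves(deltas=[{"x": 0.02,"y": 0.0075,"z": 0.0015,"wx": 0,"wy": 0,"wz": 0,"fingers": 1},{"x": 0.02,"y": 0.0075,"z": 0.0005,"wx": 0,"wy": 0,"wz": 0,"fingers": 1},{"x": 0.02,"y": 0.0075,"z": -0.001,"wx": 0,"wy": 0,"wz": 0,"fingers": 1},{"x": 0.02,"y": 0.0075,"z": -0.0025,"wx": 0,"wy": 0,"wz": 0,"fingers": 1},{"x": 0.018,"y": 0.007,"z": -0.004,"wx": 0,"wy": 0,"wz": 0,"fingers": 1},{"x": 0,"y": 0,"z": 0,"wx": 0,"wy": 0,"wz": 0,"fingers": 1},{"x": 0,"y": 0,"z": 0,"wx": 0,"wy": 0,"wz": 0,"fingers": 1}])

```text
time_s: 6.45
position: [0.6282, 0.2121, 0.2232]
ee_rot: [-0.58, 0.404, -0.404, 0.58]
wrist_force: [3.6, -1.5, -0.5]
finger_gap: 0.0419
```

```bash
python3 - <<'E'
from h import *
s=readout.read_state();print(s['time_s'],s['position'],s['wrist_force'])
cv2.imwrite(f'pics/w5.png',get_image('wrist')[:,:,::-1])
cv2.imwrite(f'pics/s5.png',get_image('scene')[:,:,::-1])
E
```

```text
6.45 [0.62820294 0.21209039 0.22319074] [ 3.63082641 -1.48068134 -0.47491829]
```

View pics/s5.png

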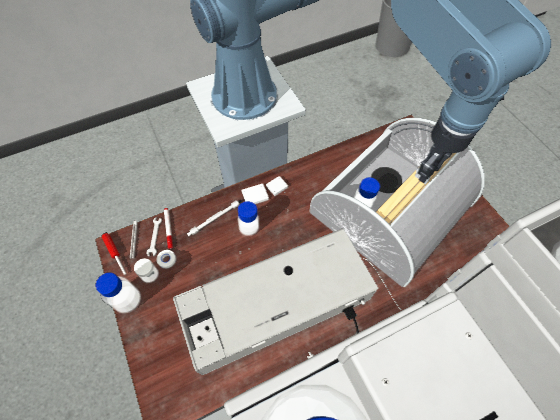

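View pics/w5.png

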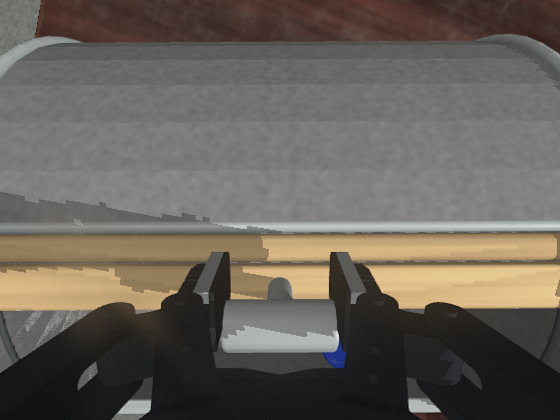

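apply_moves(deltas=[{"x": 0,"y": 0,"z": 0,"wx": 0,"wy": 0,"wz": 0,"fingers": -1},{"x": 0,"y": 0,"z": 0,"wx": 0,"wy": 0,"wz": 0,"fingers": -1},{"x": 0,"y": 0,"z": 0,"wx": 0,"wy": 0,"wz": 0,"fingers": -1},{"x": 0,"y": 0,"z": 0,"wx": 0,"wy": 0,"wz": 0,"fingers": -1},{"x": 0,"y": 0,"z": 0,"wx": 0,"wy": 0,"wz": 0,"fingers": -1},{"x": 0,"y": 0,"z": 0.02,"wx": 0,"wy": 0,"wz": 0,"fingers": -1},{"x": 0,"y": 0,"z": 0.04,"wx": 0,"wy": 0,"wz": 0,"fingers": -1},{"x": 0,"y": 0,"z": 0.07,"wx": 0,"wy": 0,"wz": 0,"fingers": -1},{"x": 0,"y": 0,"z": 0.08,"wx": 0,"wy": 0,"wz": 0,"fingers": -1}])

```text
time_s: 7.45
position: [0.6269, 0.2124, 0.3497]
ee_rot: [0.581, -0.405, 0.403, -0.58]
wrist_force: [1.3, -0.5, -0.5]
finger_gap: 0.085
```

apply_moves(deltas=[{"x": -0.075,"y": -0.025,"z": 0.01,"wx": 0,"wy": 0,"wz": 0,"fingers": -1},{"x": -0.075,"y": -0.025,"z": 0.01,"wx": 0,"wy": 0,"wz": 0,"fingers": -1},{"x": -0.075,"y": -0.025,"z": 0.01,"wx": 0,"wy": 0,"wz": 0,"fingers": -1},{"x": -0.075,"y": -0.025,"z": 0.01,"wx": 0,"wy": 0,"wz": 0,"fingers": -1},{"x": 0,"y": 0,"z": 0,"wx": 0,"wy": 0,"wz": 0,"fingers": -1},{"x": 0,"y": 0,"z": 0,"wx": 0,"wy": 0,"wz": 0,"fingers": -1}])

```text
time_s: 8.05
position: [0.4475, 0.1524, 0.375]
ee_rot: [-0.579, 0.403, -0.405, 0.581]
wrist_force: [0.7, -0.1, 0.5]
finger_gap: 0.0852
```

```bash
python3 - <<'E'
from h import *
import pickle
s=readout.read_state();print(s['time_s'],s['position'],s['wrist_force'])
cal={}
for n in ['wrist','scene','top']:
    cal[n]=get_calibration(n); im=get_image(n); cv2.imwrite(f'pics/{n}6.png',im[:,:,::-1])
pickle.dump(cal,open('cal6.pkl','wb'))
E
```

```text
8.05 [0.44748122 0.15240677 0.37498288] [ 0.72600672 -0.11961159  0.48875954]
```

View pics/wrist6.png

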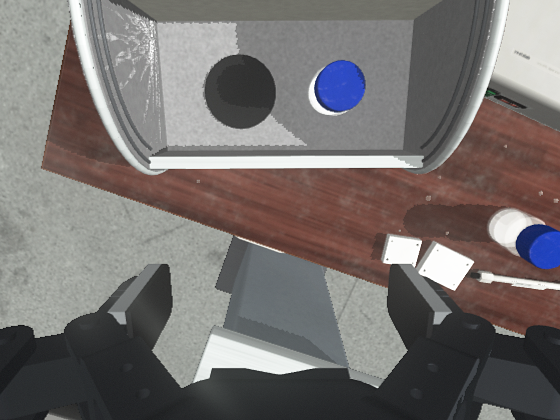

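View pics/scene6.png

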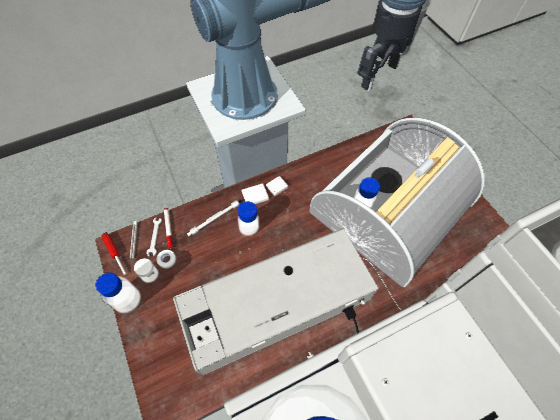

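View pics/top6.png

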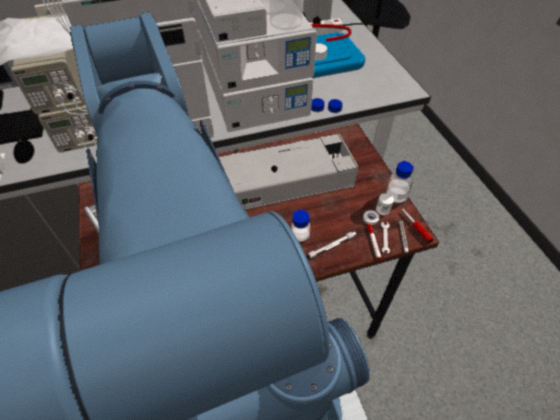

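The door is fully up, the mat shows at (240,91), and the stored bottle's cap is at (340,86). I'll measure the mat and the bottle now.

```bash
python3 - <<'E'
from h import *
import pickle
c=pickle.load(open('cal6.pkl','rb'));W,S,T=c['wrist'],c['scene'],c['top']
i=cv2.imread('pics/wrist6.png');g=i.max(axis=2)
m=(g<70).astype(np.uint8); m[:, :190]=0;m[:,290:]=0;m[140:]=0;m[:45]=0
m=cv2.morphologyEx(m,cv2.MORPH_OPEN,np.ones((5,5)))
cs,_=cv2.findContours(m,0,1);k=max(cs,key=cv2.contourArea);el=cv2.fitEllipse(k);print(el,cv2.boundingRect(k))
pm=plane(W,*el[0],.023);print('mat',pm)
x,y,w,h=cv2.boundingRect(k)
print(np.linalg.norm(plane(W,x,el[0][1],.023)-plane(W,x+w,el[0][1],.023)))
t=np.radians(20.5);ex=np.array([np.cos(t),np.sin(t)]);ey=np.array([-ex[1],ex[0]])
o=np.array([.590,.197]);q=pm[:2]-o;print('mat in cab',q@ex,q@ey)
def blue(f):
    i=cv2.imread(f);hsv=cv2.cvtColor(i,cv2.COLOR_BGR2HSV)
    m=cv2.inRange(hsv,(110,150,60),(130,255,255));n,l,st,ce=cv2.connectedComponentsWithStats(m)
    return [(st[k],ce[k]) for k in range(1,n) if st[k,4]>60]
for n in ('wrist','scene','top'):
    for st,ce in blue(f'pics/{n}6.png'): print(n,st,ce,plane(c[n],*ce,.088))
E
```

```text
((239.81007385253906, 90.93586730957031), (69.0263442993164, 72.51383209228516), 164.92837524414062) (205, 55, 70, 73)
mat [0.51297569 0.22944017 0.023     ]
0.08785227451100702
mat in cab -0.06078574305003639 0.05736029240715064
wrist [ 315   60   50   51 1934] [340.14529473  85.25387797] [0.55578789 0.12244281 0.088     ]
wrist [ 516  225   44   44 1564] [539.68861893 245.81905371] [ 0.46923037 -0.17721166  0.088     ]
scene [360 178  21  20 331] [369.24773414 187.31117825] [0.54503369 0.13523872 0.088     ]
scene [238 202  19  21 326] [247.09202454 211.35276074] [ 0.47200926 -0.18436824  0.088     ]
scene [ 96 273  26  24 474] [108.48523207 284.46835443] [ 0.51108169 -0.55089703  0.088     ]
top [312  99  12  12 129] [317.23255814 104.44186047] [ 0.95819622 -0.42628344  0.088     ]
top [329 100  13  12 134] [334.61940299 105.42537313] [ 0.93295322 -0.48560133  0.088     ]
top [397 161  16  17 211] [404.03791469 169.10900474] [ 0.55835394 -0.56843172  0.088     ]
top [292 210  18  17 243] [300.53497942 217.86419753] [ 0.47258288 -0.18599064  0.088     ]
```

apply_moves(deltas=[{"x": 0,"y": -0.063,"z": -0.018,"wx": 0,"wy": 0,"wz": 0,"fingers": -1},{"x": 0,"y": -0.063,"z": -0.018,"wx": 0,"wy": 0,"wz": 0,"fingers": -1},{"x": 0,"y": -0.063,"z": -0.018,"wx": 0,"wy": 0,"wz": 0,"fingers": -1},{"x": 0,"y": -0.063,"z": -0.018,"wx": 0,"wy": 0,"wz": 0,"fingers": -1},{"x": 0,"y": -0.063,"z": -0.018,"wx": 0,"wy": 0,"wz": 0,"fingers": -1},{"x": 0,"y": -0.063,"z": -0.018,"wx": 0,"wy": 0,"wz": 0,"fingers": -1},{"x": 0,"y": -0.063,"z": -0.018,"wx": 0,"wy": 0,"wz": 0,"fingers": -1},{"x": 0,"y": -0.063,"z": -0.018,"wx": 0,"wy": 0,"wz": 0,"fingers": -1},{"x": 0,"y": -0.063,"z": -0.018,"wx": 0,"wy": 0,"wz": 0,"fingers": -1},{"x": 0,"y": 0,"z": 0,"wx": 0,"wy": 0,"wz": 0,"fingers": -1},{"x": 0,"y": 0,"z": 0,"wx": 0,"wy": 0,"wz": 0,"fingers": -1}])

```text
time_s: 9.3
position: [0.4479, -0.1884, 0.2748]
ee_rot: [-0.58, 0.405, -0.403, 0.58]
wrist_force: [0.8, 0.7, -0.3]
finger_gap: 0.0856
```

```bash
python3 - <<'E'
from h import *
s=readout.read_state();print(s['time_s'],s['position'],s['wrist_force'])
W=get_calibration('wrist')
i=get_image('wrist')[:,:,::-1].copy();cv2.imwrite(f'pics/w7.png',i)
hsv=cv2.cvtColor(i,cv2.COLOR_BGR2HSV)
m=cv2.inRange(hsv,(110,150,60),(130,255,255));n,l,st,ce=cv2.connectedComponentsWithStats(m)
for k in range(1,n):
    if st[k,4]>200: print(st[k],ce[k],plane(W,*ce[k],.1),plane(W,*ce[k],.09), plane(W,st[k][0],ce[k][1],.1)-plane(W,st[k][0]+st[k][2],ce[k][1],.1))
E
```

```text
9.3 [ 0.44790458 -0.18843012  0.27484315] [ 0.79952095  0.65388476 -0.32951266]
[ 254  131   58   60 2680] [282.79365672 160.73768657] [ 0.47137602 -0.18202167  0.1       ] [ 0.47004984 -0.1825931   0.09      ] [-0.0166529   0.04511277  0.        ]
```

View pics/w7.png

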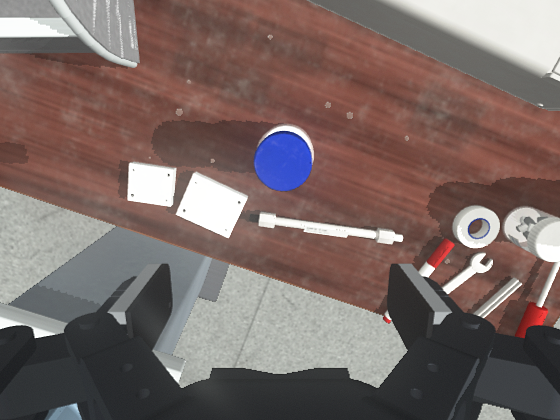

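apply_moves(deltas=[{"x": 0.01,"y": 0.0022,"z": -0.056,"wx": 0,"wy": 0,"wz": 0,"fingers": -1},{"x": 0.01,"y": 0.0022,"z": -0.056,"wx": 0,"wy": 0,"wz": 0,"fingers": -1},{"x": 0.01,"y": 0.0022,"z": -0.056,"wx": 0,"wy": 0,"wz": 0,"fingers": -1},{"x": 0.01,"y": 0.0022,"z": -0.056,"wx": 0,"wy": 0,"wz": 0,"fingers": -1},{"x": 0,"y": 0,"z": 0,"wx": 0,"wy": 0,"wz": 0,"fingers": -1}])

```text
time_s: 9.85
position: [0.4698, -0.1792, 0.1375]
ee_rot: [-0.581, 0.406, -0.4, 0.581]
wrist_force: [0.1, 0.6, 0.1]
finger_gap: 0.0856
```

```bash
python3 - <<'E'
from h import *
s=readout.read_state();print(s['time_s'],s['position'],s['wrist_force'])
W=get_calibration('wrist')
i=get_image('wrist')[:,:,::-1].copy();cv2.imwrite(f'pics/w8.png',i)
hsv=cv2.cvtColor(i,cv2.COLOR_BGR2HSV)
m=cv2.inRange(hsv,(110,150,60),(130,255,255));n,l,st,ce=cv2.connectedComponentsWithStats(m)
for k in range(1,n):
    if st[k,4]>200: print(st[k],ce[k],plane(W,*ce[k],.1))
E
```

```text
9.85 [ 0.469839   -0.17917994  0.13747218] [0.12074285 0.64177902 0.08187563]
[ 238  194   99  103 7435] [288.89199731 247.15238736] [ 0.47342668 -0.18202755  0.1       ]
```

View pics/w8.png

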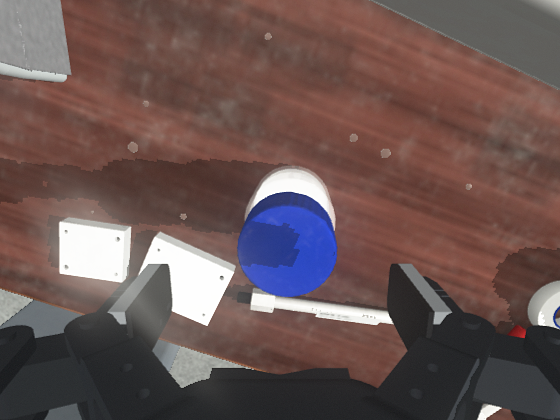

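apply_moves(deltas=[{"x": 0.004,"y": -0.0045,"z": -0.015,"wx": 0,"wy": 0,"wz": 0,"fingers": -1},{"x": 0,"y": 0,"z": -0.02,"wx": 0,"wy": 0,"wz": 0,"fingers": -1},{"x": 0,"y": 0,"z": -0.02,"wx": 0,"wy": 0,"wz": 0,"fingers": -1},{"x": 0,"y": 0,"z": -0.019,"wx": 0,"wy": 0,"wz": 0,"fingers": -1},{"x": 0,"y": 0,"z": 0,"wx": 0,"wy": 0,"wz": 0,"fingers": -1},{"x": 0,"y": 0,"z": 0,"wx": 0,"wy": 0,"wz": 0,"fingers": -1}])

```text
time_s: 10.5
position: [0.4738, -0.1851, 0.0967]
ee_rot: [-0.58, 0.404, -0.404, 0.58]
wrist_force: [0.3, 0.6, 0.5]
finger_gap: 0.0851
```

```bash
python3 - <<'E'
from h import *
s=readout.read_state();print(s['time_s'],s['position'],s['wrist_force'])
cv2.imwrite(f'pics/w9.png',get_image('wrist')[:,:,::-1])
E
```

```text
10.5 [ 0.47380872 -0.18510173  0.09674396] [0.30211044 0.60161042 0.53540066]
```

View pics/w9.png

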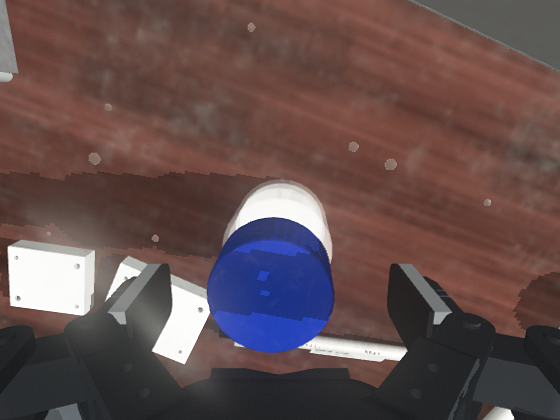

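apply_moves(deltas=[{"x": -0.0023,"y": 0.006,"z": -0.005,"wx": 0,"wy": 0,"wz": 0,"fingers": -1},{"x": 0,"y": 0,"z": 0,"wx": 0,"wy": 0,"wz": 0,"fingers": -1},{"x": 0,"y": 0,"z": 0,"wx": 0,"wy": 0,"wz": 0,"fingers": 1},{"x": 0,"y": 0,"z": 0,"wx": 0,"wy": 0,"wz": 0,"fingers": 1},{"x": 0,"y": 0,"z": 0,"wx": 0,"wy": 0,"wz": 0,"fingers": 1},{"x": 0,"y": 0,"z": 0,"wx": 0,"wy": 0,"wz": 0,"fingers": 1},{"x": 0,"y": 0,"z": 0,"wx": 0,"wy": 0,"wz": 0,"fingers": 1},{"x": 0,"y": 0,"z": 0,"wx": 0,"wy": 0,"wz": 0,"fingers": 1},{"x": 0,"y": 0,"z": 0,"wx": 0,"wy": 0,"wz": 0,"fingers": 1}])

```text
time_s: 11.45
position: [0.4734, -0.182, 0.0948]
ee_rot: [-0.58, 0.403, -0.404, 0.58]
wrist_force: [0.6, -0.8, 5.7]
finger_gap: 0.0471
```

```bash
python3 - <<'E'
from h import *
s=readout.read_state();print(s['time_s'],s['position'],s['wrist_force'],s['finger_gap'])
cv2.imwrite(f'pics/w10.png',get_image('wrist')[:,:,::-1])
E
```

```text
11.45 [ 0.47335428 -0.18199383  0.09482016] [ 0.60406422 -0.76061788  5.71987098] 0.047115951143935415
```

View pics/w10.png

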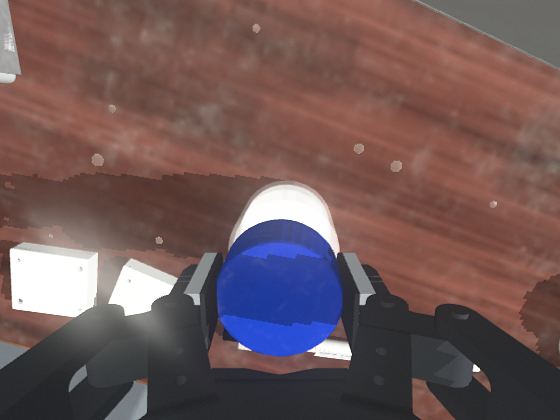

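apply_moves(deltas=[{"x": 0,"y": 0,"z": 0.01,"wx": 0,"wy": 0,"wz": 0,"fingers": 1},{"x": 0,"y": 0,"z": 0.02,"wx": 0,"wy": 0,"wz": 0,"fingers": 1},{"x": 0,"y": 0,"z": 0.03,"wx": 0,"wy": 0,"wz": 0,"fingers": 1},{"x": 0,"y": 0,"z": 0.05,"wx": 0,"wy": 0,"wz": 0,"fingers": 1},{"x": 0,"y": 0,"z": 0.06,"wx": 0,"wy": 0,"wz": 0,"fingers": 1},{"x": 0,"y": 0,"z": 0.06,"wx": 0,"wy": 0,"wz": 0,"fingers": 1},{"x": 0,"y": 0,"z": 0.06,"wx": 0,"wy": 0,"wz": 0,"fingers": 1},{"x": 0,"y": 0,"z": 0.05,"wx": 0,"wy": 0,"wz": 0,"fingers": 1},{"x": 0,"y": 0,"z": 0.03,"wx": 0,"wy": 0,"wz": 0,"fingers": 1},{"x": 0,"y": 0,"z": 0,"wx": 0,"wy": 0,"wz": 0,"fingers": 1}])

```text
time_s: 12.5
position: [0.4737, -0.1822, 0.3198]
ee_rot: [-0.58, 0.402, -0.406, 0.58]
wrist_force: [-0.7, -0.2, -2.1]
finger_gap: 0.0474
```

```bash
python3 - <<'E'
from h import *
s=readout.read_state();print(s['time_s'],s['position'],s['wrist_force'],s['finger_gap'])
cv2.imwrite(f'pics/w11.png',get_image('wrist')[:,:,::-1])
cv2.imwrite(f'pics/s11.png',get_image('scene')[:,:,::-1])
E
```

```text
12.5 [ 0.47372457 -0.18222009  0.31983828] [-0.73136295 -0.16538214 -2.06152514] 0.04737785284066504
```

View pics/w11.png

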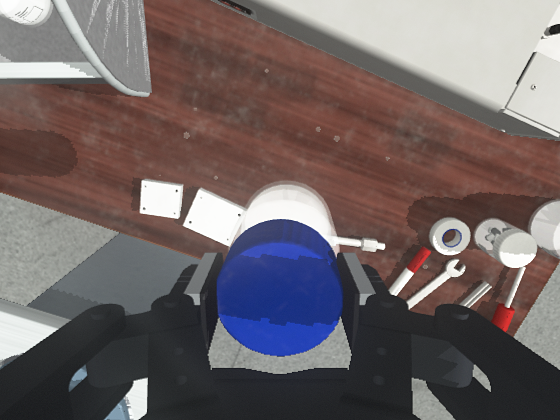

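View pics/s11.png

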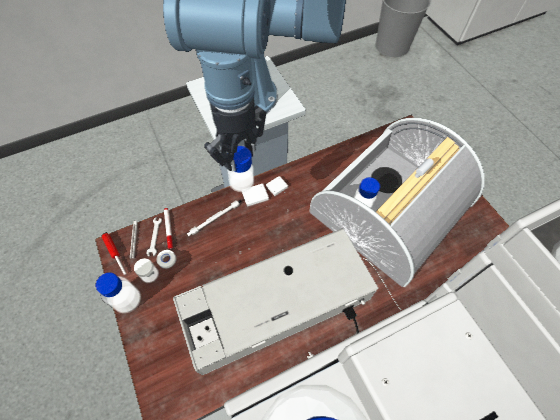

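apply_moves(deltas=[{"x": 0.002,"y": 0.02,"z": 0,"wx": 0,"wy": 0,"wz": 0,"fingers": 1},{"x": 0.004,"y": 0.04,"z": 0,"wx": 0,"wy": 0,"wz": 0,"fingers": 1},{"x": 0.006,"y": 0.06,"z": 0,"wx": 0,"wy": 0,"wz": 0,"fingers": 1},{"x": 0.007,"y": 0.075,"z": 0,"wx": 0,"wy": 0,"wz": 0,"fingers": 1},{"x": 0.007,"y": 0.075,"z": 0,"wx": 0,"wy": 0,"wz": 0,"fingers": 1},{"x": 0.007,"y": 0.075,"z": 0,"wx": 0,"wy": 0,"wz": 0,"fingers": 1},{"x": 0.007,"y": 0.075,"z": 0,"wx": 0,"wy": 0,"wz": 0,"fingers": 1},{"x": 0.007,"y": 0.075,"z": 0,"wx": 0,"wy": 0,"wz": 0,"fingers": 1},{"x": 0.007,"y": 0.075,"z": 0,"wx": 0,"wy": 0,"wz": 0,"fingers": 1},{"x": 0.006,"y": 0.06,"z": 0,"wx": 0,"wy": 0,"wz": 0,"fingers": 1},{"x": 0.004,"y": 0.04,"z": 0,"wx": 0,"wy": 0,"wz": 0,"fingers": 1},{"x": 0.0015,"y": 0.014,"z": 0,"wx": 0,"wy": 0,"wz": 0,"fingers": 1}])

```text
time_s: 13.8
position: [0.5104, 0.2317, 0.3141]
ee_rot: [0.582, -0.404, 0.402, -0.58]
wrist_force: [0.1, -0.4, -2.1]
finger_gap: 0.0469
```

apply_moves(deltas=[{"x": 0,"y": 0,"z": 0,"wx": 0,"wy": 0,"wz": 0,"fingers": 1},{"x": 0,"y": 0,"z": 0,"wx": 0,"wy": 0,"wz": 0,"fingers": 1}])

```text
time_s: 14.0
position: [0.5115, 0.2282, 0.3152]
ee_rot: [0.581, -0.404, 0.404, -0.58]
wrist_force: [-1.1, -0.6, -1.6]
finger_gap: 0.0475
```

```bash
python3 - <<'E'
from h import *
s=readout.read_state();print(s['time_s'],s['position'],s['wrist_force'],s['finger_gap'])
W=get_calibration('wrist');print(W)
cv2.imwrite(f'pics/w12.png',get_image('wrist')[:,:,::-1])
cv2.imwrite(f'pics/s12.png',get_image('scene')[:,:,::-1])
E
```

```text
14.0 [0.51146867 0.22824432 0.3152099 ] [-1.13769342 -0.59724138 -1.60022548] 0.047494063102276336
{'fx': 362.32486720392274, 'fy': 362.32486720392274, 'cx': 279.27547556938697, 'cy': 207.2899260405339, 'xyz': array([0.57462852, 0.25226193, 0.44009638]), 'attitude': array([-0.1113946 ,  0.07702082, -0.56583952,  0.81331708])}
```

View pics/w12.png

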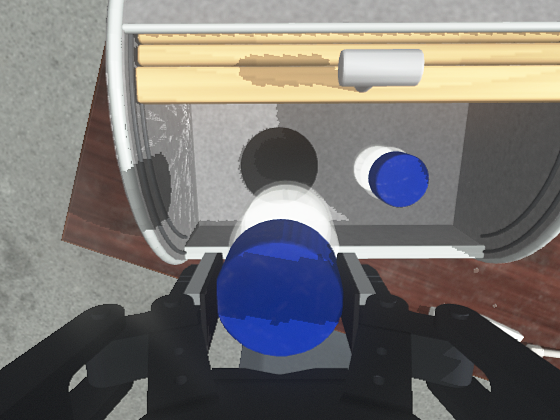

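View pics/s12.png

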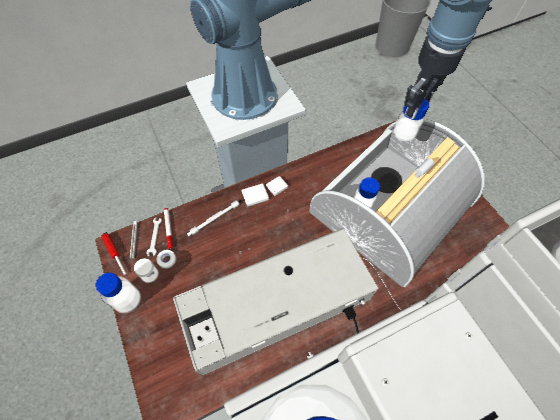

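```bash
python3 - <<'E'
from h import *
W=get_calibration('wrist')
i=cv2.imread('pics/w12.png');g=i.max(axis=2)
m=(g<70).astype(np.uint8);m[:,:225]=0;m[:,330:]=0;m[:120]=0;m[182:]=0
n,l,st,ce=cv2.connectedComponentsWithStats(m);k=1+np.argmax(st[1:,4]);print(st[k])
cs,_=cv2.findContours((l==k).astype(np.uint8),0,1);pts=max(cs,key=cv2.contourArea)[:,0,:]
pts=pts[pts[:,1]<170]
w=np.array([plane(W,u+.0,v,.023)[:2] for u,v in pts])
A=np.c_[2*w,np.ones(len(w))];s=np.linalg.lstsq(A,(w**2).sum(1),rcond=None)[0];print(s[:2],np.sqrt(s[2]+s[0]**2+s[1]**2))
E
```

```text
[ 241  128   76   54 3354]
[0.51273525 0.22885406] 0.043548483643916724
```

apply_moves(deltas=[{"x": 0.001,"y": 0.0,"z": -0.02,"wx": 0,"wy": 0,"wz": 0,"fingers": 1},{"x": 0.001,"y": 0,"z": -0.04,"wx": 0,"wy": 0,"wz": 0,"fingers": 1},{"x": 0,"y": 0,"z": -0.05,"wx": 0,"wy": 0,"wz": 0,"fingers": 1},{"x": 0,"y": 0,"z": -0.05,"wx": 0,"wy": 0,"wz": 0,"fingers": 1},{"x": 0,"y": 0,"z": -0.04,"wx": 0,"wy": 0,"wz": 0,"fingers": 1},{"x": 0,"y": 0,"z": -0.03,"wx": 0,"wy": 0,"wz": 0,"fingers": 1},{"x": 0,"y": 0,"z": -0.02,"wx": 0,"wy": 0,"wz": 0,"fingers": 1},{"x": 0,"y": 0,"z": -0.015,"wx": 0,"wy": 0,"wz": 0,"fingers": 1},{"x": 0,"y": 0,"z": 0,"wx": 0,"wy": 0,"wz": 0,"fingers": 1},{"x": 0,"y": 0,"z": 0,"wx": 0,"wy": 0,"wz": 0,"fingers": 1}])

```text
time_s: 15.1
position: [0.5137, 0.2288, 0.1577]
ee_rot: [-0.58, 0.404, -0.404, 0.581]
wrist_force: [0.1, -0.1, -1.6]
finger_gap: 0.0468
```

```bash
python3 - <<'E'
from h import *
s=readout.read_state();print(s['time_s'],s['position'],s['wrist_force'],s['finger_gap'])
cv2.imwrite(f'pics/w13.png',get_image('wrist')[:,:,::-1])
cv2.imwrite(f'pics/s13.png',get_image('scene')[:,:,::-1])
E
```

```text
15.1 [0.51369188 0.2287882  0.15769465] [ 0.06574964 -0.12903441 -1.63181077] 0.046795234597155774
```

View pics/w13.png

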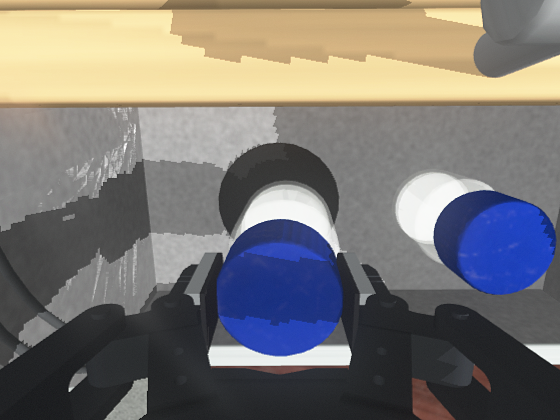

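apply_moves(deltas=[{"x": 0,"y": 0,"z": -0.02,"wx": 0,"wy": 0,"wz": 0,"fingers": 1},{"x": 0,"y": 0,"z": -0.02,"wx": 0,"wy": 0,"wz": 0,"fingers": 1},{"x": 0,"y": 0,"z": -0.012,"wx": 0,"wy": 0,"wz": 0,"fingers": 1},{"x": 0,"y": 0,"z": -0.009,"wx": 0,"wy": 0,"wz": 0,"fingers": 1},{"x": 0,"y": 0,"z": 0,"wx": 0,"wy": 0,"wz": 0,"fingers": 1},{"x": 0,"y": 0,"z": 0,"wx": 0,"wy": 0,"wz": 0,"fingers": 1},{"x": 0,"y": 0,"z": 0,"wx": 0,"wy": 0,"wz": 0,"fingers": 1}])

```text
time_s: 15.9
position: [0.5136, 0.2289, 0.1209]
ee_rot: [-0.58, 0.404, -0.404, 0.581]
wrist_force: [-0.1, 0.7, -1.0]
finger_gap: 0.0476
```

apply_moves(deltas=[{"x": 0,"y": 0,"z": -0.002,"wx": 0,"wy": 0,"wz": 0,"fingers": 1},{"x": 0,"y": 0,"z": -0.002,"wx": 0,"wy": 0,"wz": 0,"fingers": 1},{"x": 0,"y": 0,"z": 0,"wx": 0,"wy": 0,"wz": 0,"fingers": 1},{"x": 0,"y": 0,"z": 0,"wx": 0,"wy": 0,"wz": 0,"fingers": 1}])

```text
time_s: 16.3
position: [0.5132, 0.2288, 0.1181]
ee_rot: [-0.58, 0.404, -0.404, 0.58]
wrist_force: [-0.1, -0.2, -0.8]
finger_gap: 0.047
```

apply_moves(deltas=[{"x": 0,"y": 0,"z": -0.002,"wx": 0,"wy": 0,"wz": 0,"fingers": 1},{"x": 0,"y": 0,"z": 0,"wx": 0,"wy": 0,"wz": 0,"fingers": 1},{"x": 0,"y": 0,"z": 0,"wx": 0,"wy": 0,"wz": 0,"fingers": 1}])

```text
time_s: 16.6
position: [0.5138, 0.229, 0.1179]
ee_rot: [-0.58, 0.404, -0.404, 0.581]
wrist_force: [-1.2, -0.1, 5.5]
finger_gap: 0.0474
```

apply_moves(deltas=[{"x": 0,"y": 0,"z": 0.001,"wx": 0,"wy": 0,"wz": 0,"fingers": 1},{"x": 0,"y": 0,"z": 0,"wx": 0,"wy": 0,"wz": 0,"fingers": -1},{"x": 0,"y": 0,"z": 0,"wx": 0,"wy": 0,"wz": 0,"fingers": -1},{"x": 0,"y": 0,"z": 0,"wx": 0,"wy": 0,"wz": 0,"fingers": -1},{"x": 0,"y": 0,"z": 0,"wx": 0,"wy": 0,"wz": 0,"fingers": -1},{"x": 0,"y": 0,"z": 0,"wx": 0,"wy": 0,"wz": 0,"fingers": -1},{"x": 0,"y": 0,"z": 0,"wx": 0,"wy": 0,"wz": 0,"fingers": -1},{"x": 0,"y": 0,"z": 0,"wx": 0,"wy": 0,"wz": 0,"fingers": -1}])

```text
time_s: 17.4
position: [0.5132, 0.2288, 0.1175]
ee_rot: [0.58, -0.404, 0.404, -0.58]
wrist_force: [-0.1, 1.0, 0.2]
finger_gap: 0.0854
```

```bash
python3 - <<'E'
from h import *
s=readout.read_state();print(s['time_s'],s['position'],s['wrist_force'],s['finger_gap'])
cv2.imwrite(f'pics/w14.png',get_image('wrist')[:,:,::-1])
E
```

```text
17.4 [0.51320373 0.2288215  0.11745652] [-0.12641195  0.97073212  0.17512255] 0.0854047102080969
```

View pics/w14.png

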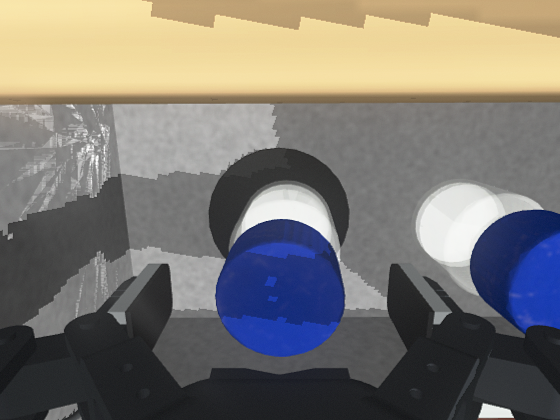

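apply_moves(deltas=[{"x": 0,"y": 0,"z": 0.02,"wx": 0,"wy": 0,"wz": 0,"fingers": -1},{"x": 0,"y": 0,"z": 0.05,"wx": 0,"wy": 0,"wz": 0,"fingers": -1},{"x": 0,"y": 0,"z": 0.08,"wx": 0,"wy": 0,"wz": 0,"fingers": -1},{"x": 0,"y": 0,"z": 0.08,"wx": 0,"wy": 0,"wz": 0,"fingers": -1},{"x": 0,"y": 0,"z": 0.08,"wx": 0,"wy": 0,"wz": 0,"fingers": -1},{"x": 0,"y": 0,"z": 0.03,"wx": 0,"wy": 0,"wz": 0,"fingers": -1},{"x": 0.046,"y": -0.007,"z": 0,"wx": 0,"wy": 0,"wz": 0,"fingers": -1},{"x": 0.046,"y": -0.007,"z": 0,"wx": 0,"wy": 0,"wz": 0,"fingers": -1},{"x": 0.046,"y": -0.007,"z": 0,"wx": 0,"wy": 0,"wz": 0,"fingers": -1},{"x": 0.046,"y": -0.007,"z": 0,"wx": 0,"wy": 0,"wz": 0,"fingers": -1},{"x": 0,"y": 0,"z": 0,"wx": 0,"wy": 0,"wz": 0,"fingers": -1},{"x": 0,"y": 0,"z": 0,"wx": 0,"wy": 0,"wz": 0,"fingers": -1}])

```text
time_s: 18.65
position: [0.6236, 0.2118, 0.3216]
ee_rot: [0.58, -0.404, 0.404, -0.58]
wrist_force: [0.3, -0.3, -0.5]
finger_gap: 0.0855
```

```bash
python3 - <<'E'
from h import *
s=readout.read_state();print(s['time_s'],s['position'],s['wrist_force'],s['finger_gap'])
W=get_calibration('wrist')
cv2.imwrite(f'pics/w15.png',get_image('wrist')[:,:,::-1]);S=get_calibration('scene')
i=get_image('scene')[:,:,::-1];cv2.imwrite(f'pics/s15.png',cv2.resize(i[100:300,300:500],None,fx=3,fy=3))
print(proj(W,[.6265,.2115,.222]),proj(S,[.6265,.2115,.222]))
E
```

```text
18.65 [0.62355239 0.21182737 0.32164657] [ 0.26834188 -0.30785769 -0.50184063] 0.08553458562265327
[[282.04016001 210.97665901]] [[429.29624676 170.30310228]]
```

View pics/w15.png

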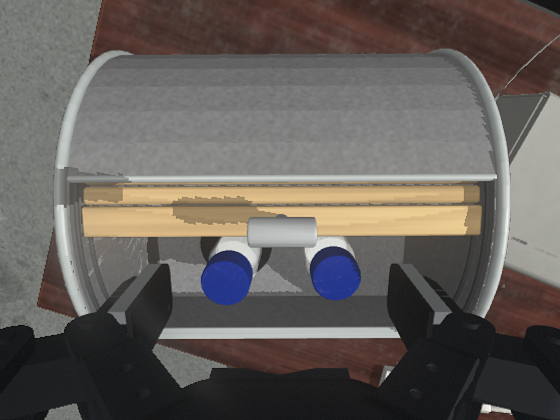

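View pics/s15.png

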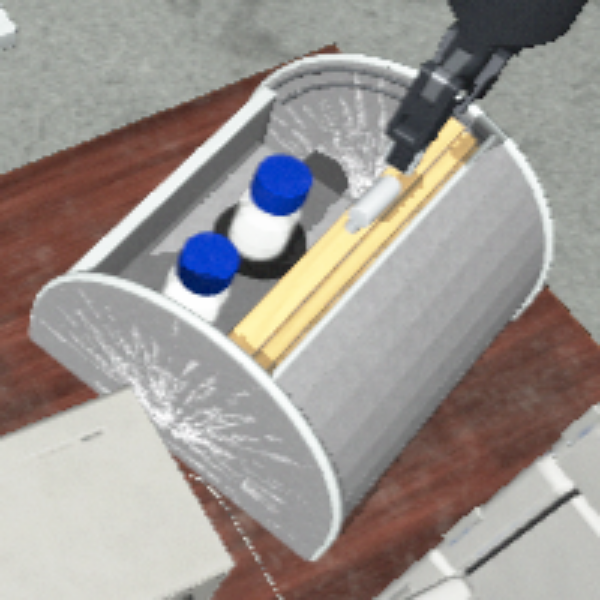

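```bash
python3 - <<'E'
from h import *
W=get_calibration('wrist');S=get_calibration('scene')
p,e=tri(W,(282,232),S,(425,167.7));print(p,e,plane(W,282,232,.224),plane(S,425,167.7,.224))
t=np.radians(20.5);q=p[:2]-[.590,.197];print(q@[np.cos(t),np.sin(t)],q@[-np.sin(t),np.cos(t)])
a=cv2.imread('pics/scene6.png')[145:190,400:455];cv2.imwrite('pics/a.png',cv2.resize(a,None,fx=8,fy=8))
E
```

```text
[0.61430582 0.207272   0.22204297] 0.0037760884098444482 [0.61297548 0.20720429 0.224     ] [0.6172178  0.20563848 0.224     ]
0.026363913115387924 0.001109424712353299
```

View pics/a.png

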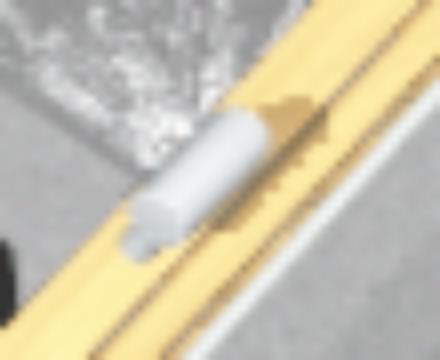

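The bar appears slightly further forward than the end stop would put it. I'll check the joint value against the cabinet's own features before doing anything else.

```bash
python3 - <<'E'
from h import *
i=cv2.imread('pics/w15.png')
cv2.imwrite('pics/b1.png',cv2.resize(i[195:265,230:340],None,fx=7,fy=7,interpolation=cv2.INTER_CUBIC))
cv2.imwrite('pics/b2.png',cv2.resize(i[285:350,100:380],None,fx=2.8,fy=2.8,interpolation=cv2.INTER_CUBIC))
i=cv2.imread('pics/w12.png')
cv2.imwrite('pics/b3.png',cv2.resize(i[20:110,310:450],None,fx=5,fy=5,interpolation=cv2.INTER_CUBIC))
E
```

```text
(no output)
```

View pics/b1.png

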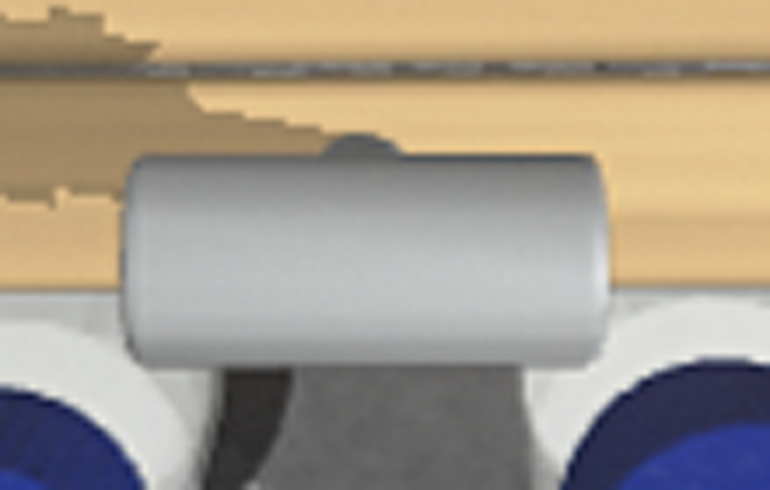

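View pics/b2.png

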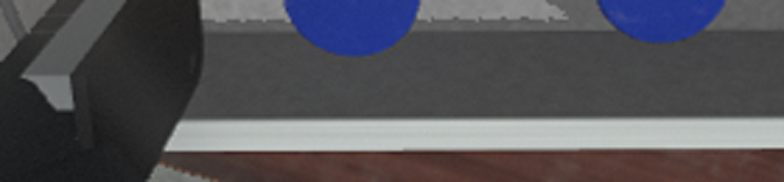

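View pics/b3.png

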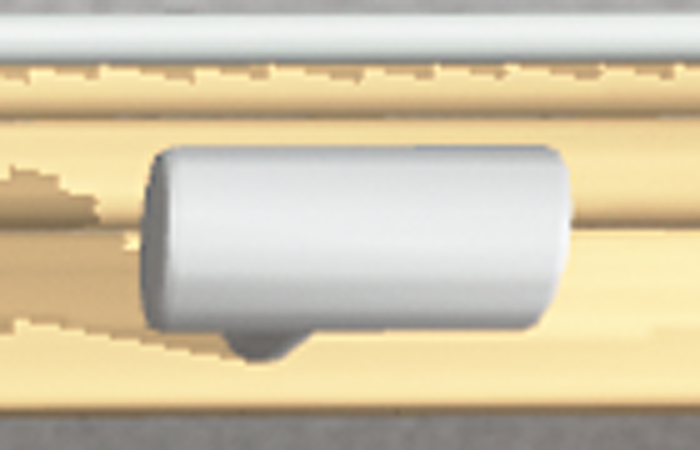

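```bash
python3 - <<'E'
from h import *
W=get_calibration('wrist');S=get_calibration('scene')
W12=dict(W);W12['xyz']=np.array([0.57462852,0.25226193,0.44009638]);W12['attitude']=np.array([-0.1113946,0.07702082,-0.56583952,0.81331708])
t=np.radians(20.5);ex=np.array([np.cos(t),np.sin(t)]);ey=np.array([-ex[1],ex[0]]);o=np.array([.590,.197])
def cab(p): q=p[:2]-o; return round(q@ex,4),round(q@ey,4),round(p[2],4)
print('W15-W12',cab(tri(W,(282.3,232.3),W12,(381.6,67.8))[0]),tri(W,(282.3,232.3),W12,(381.6,67.8))[1])
for z in (.222,.224):
  print('W15',cab(plane(W,282.3,232.3,z)),'W12',cab(plane(W12,381.6,67.8,z)),'S',cab(plane(S,425,167.3,z)))
print('sill out',cab(plane(W,278.6,338.9,.093)),'in',cab(plane(W,278.6,327.1,.093)))
# predicted pixels for joint values
for j in (1.15,1.2,1.24,1.31):
    a=np.radians(27)+j; P=np.r_[o-.186*np.cos(a)*ex,.04+.186*np.sin(a)]
    print(j,proj(W,P),proj(W12,P),proj(S,P))
# slat lower edge in w15: row 195+290/7 ; in w12 row 20+410/5
E
```

```text
W15-W12 (np.float64(0.0256), np.float64(0.0009), np.float64(0.2267)) 0.001043077283724524
W15 (np.float64(0.0242), np.float64(0.0013), np.float64(0.222)) W12 (np.float64(0.0258), np.float64(-0.0008), np.float64(0.222)) S (np.float64(0.0276), np.float64(0.0012), np.float64(0.222))
W15 (np.float64(0.0249), np.float64(0.0013), np.float64(0.224)) W12 (np.float64(0.0256), np.float64(-0.0003), np.float64(0.224)) S (np.float64(0.0279), np.float64(-0.0005), np.float64(0.224))
sill out (np.float64(-0.1483), np.float64(0.0044), np.float64(0.093)) in (np.float64(-0.1332), np.float64(0.0043), np.float64(0.093))
1.15 [[284.32161557 255.47921191]] [[379.82051465  97.97893377]] [[418.47450439 162.16240339]]
1.2 [[284.32946178 241.86912643]] [[380.67289709  80.76398042]] [[421.81918726 164.61671081]]
1.24 [[284.32865158 230.70977747]] [[381.19918926  66.89433436]] [[424.44869222 166.66895115]]
1.31 [[284.31182582 210.78323562]] [[381.77038975  42.67629651]] [[428.92917735 170.43499293]]
```

```bash
python3 - <<'E'
from h import *
W=get_calibration('wrist');S=get_calibration('scene');s=readout.read_state()
i=cv2.imread('pics/w5.png');cv2.imwrite('pics/b5.png',cv2.resize(i[200:400,180:380],None,fx=3,fy=3,interpolation=cv2.INTER_CUBIC))
Rt=R.from_quat(s['ee_rot']);rel=Rt.inv().apply(W['xyz']-s['position']);ra=Rt.inv()*R.from_quat(W['attitude'])
R5=R.from_quat([-.58,.404,-.404,.58])
V=dict(W);V['xyz']=np.array([.6282,.2121,.2232])+R5.apply(rel);V['attitude']=(R5*ra).as_quat()
t=np.radians(20.5);ex=np.array([np.cos(t),np.sin(t)]);ey=np.array([-ex[1],ex[0]]);o=np.array([.590,.197])
for j in (1.15,1.2,1.24,1.31):
    a=np.radians(27)+j; P=np.r_[o-.186*np.cos(a)*ex,.04+.186*np.sin(a)];print(j,proj(V,P))
    e=np.radians(27)+j
    print(proj(S,[np.r_[o-.145*np.cos(a-k)*ex+.1*ey,.04+.145*np.sin(a-k)] for k in (0,.03,.06)]).round(1).tolist())
E
```

```text
1.15 [[282.65773839 364.82643639]]
[[435.4, 148.0], [433.9, 147.0], [432.4, 146.0]]
1.2 [[282.6195217 343.6286091]]
[[437.8, 149.7], [436.3, 148.7], [434.9, 147.7]]
1.24 [[282.58035634 325.85712767]]
[[439.7, 151.2], [438.3, 150.1], [436.8, 149.0]]
1.31 [[282.4938976  293.41804616]]
[[443.0, 153.9], [441.6, 152.7], [440.2, 151.6]]
```

View pics/b5.png

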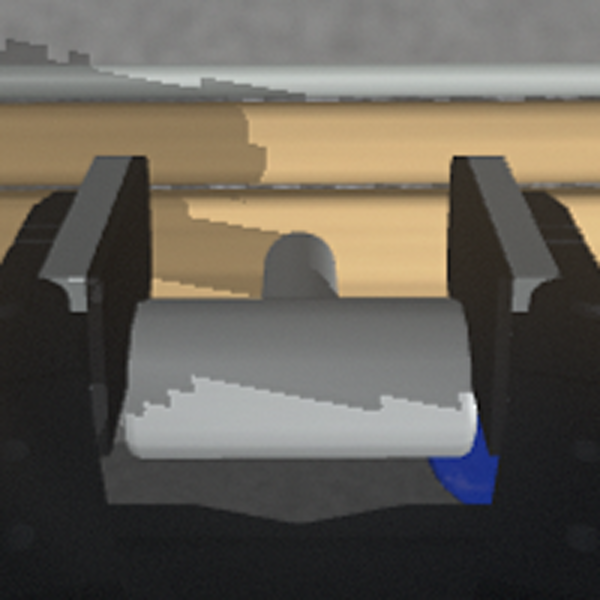

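Four views agree on a joint value of about 1.24, above the required 1.2, so the opening step is met. Next is re-gripping the bar.

apply_moves(deltas=[{"x": -0.008,"y": -0.004,"z": -0.04,"wx": 0,"wy": 0,"wz": 0,"fingers": -1},{"x": -0.008,"y": -0.004,"z": -0.04,"wx": 0,"wy": 0,"wz": 0,"fingers": -1},{"x": 0,"y": 0,"z": -0.035,"wx": 0,"wy": 0,"wz": 0,"fingers": -1},{"x": 0,"y": 0,"z": -0.03,"wx": 0,"wy": 0,"wz": 0,"fingers": -1},{"x": 0,"y": 0,"z": -0.02,"wx": 0,"wy": 0,"wz": 0,"fingers": -1},{"x": 0,"y": 0,"z": 0,"wx": 0,"wy": 0,"wz": 0,"fingers": -1},{"x": 0,"y": 0,"z": 0,"wx": 0,"wy": 0,"wz": 0,"fingers": 1},{"x": 0,"y": 0,"z": 0,"wx": 0,"wy": 0,"wz": 0,"fingers": 1},{"x": 0,"y": 0,"z": 0,"wx": 0,"wy": 0,"wz": 0,"fingers": 1},{"x": 0,"y": 0,"z": 0,"wx": 0,"wy": 0,"wz": 0,"fingers": 1},{"x": 0,"y": 0,"z": 0,"wx": 0,"wy": 0,"wz": 0,"fingers": 1},{"x": 0,"y": 0,"z": 0,"wx": 0,"wy": 0,"wz": 0,"fingers": 1}])

```text
time_s: 19.95
position: [0.6149, 0.2071, 0.2242]
ee_rot: [-0.58, 0.403, -0.405, 0.581]
wrist_force: [0.3, -1.0, 6.5]
finger_gap: 0.0429
```

```bash
python3 - <<'E'
from h import *
s=readout.read_state();print(s['time_s'],s['position'],s['wrist_force'],s['finger_gap'])
cv2.imwrite(f'pics/w16.png',get_image('wrist')[:,:,::-1])
import numpy as np
p=s['position'];a0=np.degrees(np.arctan2(p[2]-.04,(.590-p[0])/.9367));print(a0)
th=np.radians(np.r_[97.5:29:-4,27]);t=np.radians(20.5)
x=-.186*np.cos(th);z=.186*np.sin(th)
for k in range(1,len(th)):
    dx=x[k]-x[k-1];print(round(np.degrees(th[k])),np.round(np.array([dx*np.cos(t),dx*np.sin(t),z[k]-z[k-1]])/.6,4))
E
```

```text
19.95 [0.61491533 0.20714149 0.22416518] [ 0.25551049 -0.95776441  6.45263036] 0.0428933327315879
98.21842219923718
94 [-0.0202 -0.0075  0.0021]
90 [-0.0203 -0.0076  0.0006]
86 [-0.0202 -0.0076 -0.0009]
82 [-0.0201 -0.0075 -0.0024]
78 [-0.0199 -0.0075 -0.0039]
74 [-0.0196 -0.0073 -0.0054]
70 [-0.0192 -0.0072 -0.0069]
66 [-0.0187 -0.007  -0.0083]
62 [-0.0181 -0.0068 -0.0097]
58 [-0.0175 -0.0065 -0.011 ]
54 [-0.0167 -0.0062 -0.0123]
50 [-0.0159 -0.0059 -0.0135]
46 [-0.0149 -0.0056 -0.0146]
42 [-0.014  -0.0052 -0.0157]
38 [-0.0129 -0.0048 -0.0167]
34 [-0.0118 -0.0044 -0.0176]
30 [-0.0106 -0.004  -0.0184]
27 [-0.006  -0.0022 -0.0119]
```

View pics/w16.png

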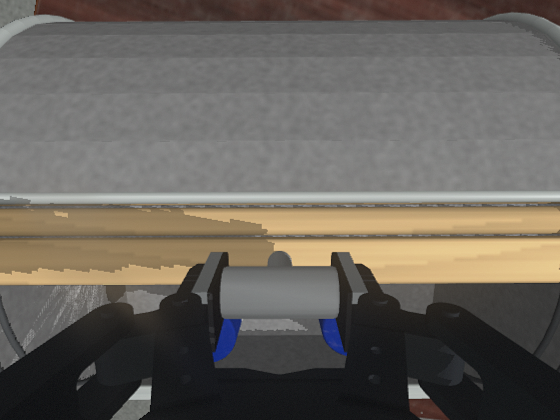

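apply_moves(deltas=[{"x": -0.02,"y": -0.0075,"z": 0.002,"wx": 0,"wy": 0,"wz": 0,"fingers": 1},{"x": -0.0205,"y": -0.0075,"z": 0.0005,"wx": 0,"wy": 0,"wz": 0,"fingers": 1},{"x": -0.02,"y": -0.0075,"z": -0.001,"wx": 0,"wy": 0,"wz": 0,"fingers": 1},{"x": -0.02,"y": -0.0075,"z": -0.0025,"wx": 0,"wy": 0,"wz": 0,"fingers": 1},{"x": -0.02,"y": -0.0075,"z": -0.004,"wx": 0,"wy": 0,"wz": 0,"fingers": 1},{"x": -0.0195,"y": -0.0075,"z": -0.0055,"wx": 0,"wy": 0,"wz": 0,"fingers": 1}])

```text
time_s: 20.6
position: [0.5449, 0.1808, 0.2195]
ee_rot: [-0.578, 0.402, -0.406, 0.583]
wrist_force: [4.3, 2.5, 7.3]
finger_gap: 0.0428
```

```bash
python3 - <<'E'
from h import *
s=readout.read_state();p=s['position'];h=(.590-p[0])/.9367;print(np.degrees(np.arctan2(p[2]-.04,h)),np.hypot(h,p[2]-.04),s['wrist_force'])
cv2.imwrite(f'pics/w17.png',get_image('wrist')[:,:,::-1])
E
```

```text
74.98067339251577 0.18588397591265637 [4.31152708 2.52887703 7.34412743]
```

View pics/w17.png

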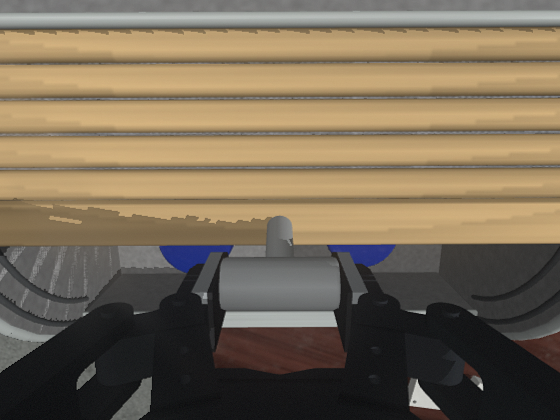

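The door follows cleanly on a radius of 0.186 m, so I'm continuing down.

apply_moves(deltas=[{"x": -0.019,"y": -0.007,"z": -0.007,"wx": 0,"wy": 0,"wz": 0,"fingers": 1},{"x": -0.0187,"y": -0.007,"z": -0.0083,"wx": 0,"wy": 0,"wz": 0,"fingers": 1},{"x": -0.018,"y": -0.0068,"z": -0.0097,"wx": 0,"wy": 0,"wz": 0,"fingers": 1},{"x": -0.0175,"y": -0.0065,"z": -0.011,"wx": 0,"wy": 0,"wz": 0,"fingers": 1},{"x": -0.0167,"y": -0.0062,"z": -0.0123,"wx": 0,"wy": 0,"wz": 0,"fingers": 1},{"x": -0.016,"y": -0.006,"z": -0.0135,"wx": 0,"wy": 0,"wz": 0,"fingers": 1}])

```text
time_s: 21.25
position: [0.4803, 0.1566, 0.1826]
ee_rot: [-0.579, 0.402, -0.406, 0.582]
wrist_force: [-5.7, -2.1, 16.3]
finger_gap: 0.043
```

```bash
python3 - <<'E'
from h import *
s=readout.read_state();p=s['position'];h=(.590-p[0])/.9367;print(np.degrees(np.arctan2(p[2]-.04,h)),np.hypot(h,p[2]-.04),s['wrist_force'])
E
```

```text
50.59182739267656 0.1845220640073537 [-5.68636456 -2.13194816 16.30594773]
```

apply_moves(deltas=[{"x": -0.0165,"y": -0.006,"z": -0.0135,"wx": 0,"wy": 0,"wz": 0,"fingers": 1},{"x": -0.015,"y": -0.0055,"z": -0.015,"wx": 0,"wy": 0,"wz": 0,"fingers": 1},{"x": -0.013,"y": -0.005,"z": -0.0165,"wx": 0,"wy": 0,"wz": 0,"fingers": 1},{"x": -0.012,"y": -0.0045,"z": -0.0175,"wx": 0,"wy": 0,"wz": 0,"fingers": 1}])

```text
time_s: 21.65
position: [0.446, 0.1437, 0.1432]
ee_rot: [-0.579, 0.403, -0.405, 0.581]
wrist_force: [0.2, -1.6, 8.4]
finger_gap: 0.0427
```

```bash
python3 - <<'E'
from h import *
s=readout.read_state();p=s['position'];h=(.590-p[0])/.9367;print(np.degrees(np.arctan2(p[2]-.04,h)),np.hypot(h,p[2]-.04),s['wrist_force'])
cv2.imwrite(f'pics/w18.png',get_image('wrist')[:,:,::-1])
E
```

```text
33.886034808962556 0.18516507232504079 [ 0.19585287 -1.56886002  8.44377632]
```

View pics/w18.png

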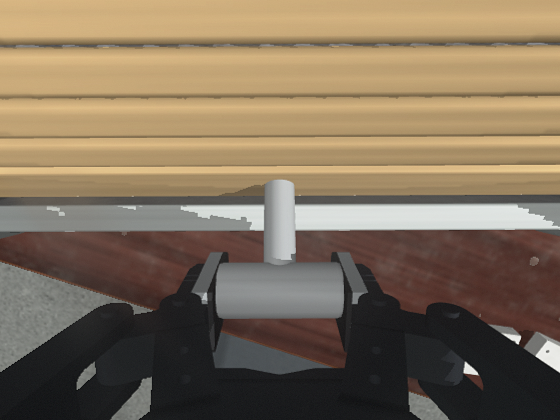

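apply_moves(deltas=[{"x": -0.0105,"y": -0.004,"z": -0.018,"wx": 0,"wy": 0,"wz": 0,"fingers": 1},{"x": -0.0095,"y": -0.0035,"z": -0.018,"wx": 0,"wy": 0,"wz": 0,"fingers": 1},{"x": 0,"y": 0,"z": 0,"wx": 0,"wy": 0,"wz": 0,"fingers": 1},{"x": 0,"y": 0,"z": 0,"wx": 0,"wy": 0,"wz": 0,"fingers": 1}])

```text
time_s: 22.1
position: [0.4336, 0.1391, 0.1204]
ee_rot: [-0.58, 0.403, -0.405, 0.581]
wrist_force: [3.8, -2.7, -1.5]
finger_gap: 0.0429
```

```bash
python3 - <<'E'
from h import *
s=readout.read_state();p=s['position'];h=(.590-p[0])/.9367;print(np.degrees(np.arctan2(p[2]-.04,h)),np.hypot(h,p[2]-.04),s['wrist_force'])
cv2.imwrite(f'pics/w19.png',get_image('wrist')[:,:,::-1])
W=get_calibration('wrist')
t=np.radians(20.5);ex=np.array([np.cos(t),np.sin(t)]);o=np.array([.590,.197])
for j in (0,.06,.12):
    a=np.radians(27)+j; P=np.r_[o-.186*np.cos(a)*ex,.04+.186*np.sin(a)];print(j,proj(W,P))
E
```

```text
25.71452999342322 0.18536628785051276 [ 3.83344677 -2.72924005 -1.51480115]
0 [[282.08221081 292.47470116]]
0.06 [[282.3401094  292.40564139]]
0.12 [[282.63612875 290.11596195]]
```

View pics/w19.png

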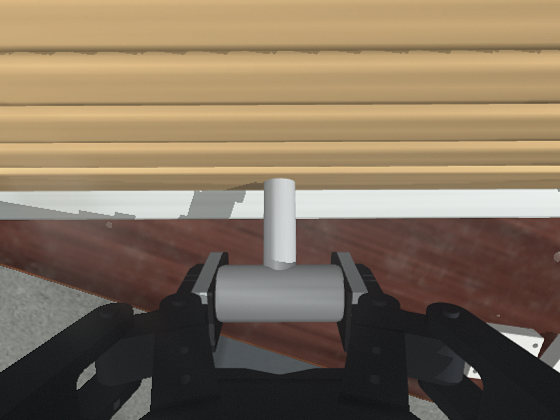

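apply_moves(deltas=[{"x": -0.001,"y": 0,"z": -0.005,"wx": 0,"wy": 0,"wz": 0,"fingers": 1},{"x": 0,"y": 0,"z": -0.004,"wx": 0,"wy": 0,"wz": 0,"fingers": 1},{"x": 0,"y": 0,"z": 0,"wx": 0,"wy": 0,"wz": 0,"fingers": 1},{"x": 0,"y": 0,"z": 0,"wx": 0,"wy": 0,"wz": 0,"fingers": 1}])

```text
time_s: 22.55
position: [0.4315, 0.1384, 0.1153]
ee_rot: [0.582, -0.404, 0.404, -0.579]
wrist_force: [-5.2, -9.3, 9.7]
finger_gap: 0.043
```

apply_moves(deltas=[{"x": 0,"y": 0,"z": 0,"wx": 0,"wy": 0,"wz": 0,"fingers": -1},{"x": 0,"y": 0,"z": 0,"wx": 0,"wy": 0,"wz": 0,"fingers": -1},{"x": 0,"y": 0,"z": 0,"wx": 0,"wy": 0,"wz": 0,"fingers": -1},{"x": 0,"y": 0,"z": 0,"wx": 0,"wy": 0,"wz": 0,"fingers": -1},{"x": 0,"y": 0,"z": 0,"wx": 0,"wy": 0,"wz": 0,"fingers": -1},{"x": 0,"y": 0,"z": 0.02,"wx": 0,"wy": 0,"wz": 0,"fingers": -1},{"x": 0,"y": 0,"z": 0.05,"wx": 0,"wy": 0,"wz": 0,"fingers": -1},{"x": 0,"y": 0,"z": 0.08,"wx": 0,"wy": 0,"wz": 0,"fingers": -1},{"x": 0,"y": 0,"z": 0.08,"wx": 0,"wy": 0,"wz": 0,"fingers": -1},{"x": 0,"y": 0,"z": 0.06,"wx": 0,"wy": 0,"wz": 0,"fingers": -1},{"x": 0,"y": 0,"z": 0,"wx": 0,"wy": 0,"wz": 0,"fingers": -1},{"x": 0,"y": 0,"z": 0,"wx": 0,"wy": 0,"wz": 0,"fingers": -1}])

```text
time_s: 23.75
position: [0.4323, 0.1395, 0.29]
ee_rot: [-0.58, 0.403, -0.405, 0.581]
wrist_force: [1.3, 0.0, -0.8]
finger_gap: 0.0854
```

```bash
python3 - <<'E'
from h import *
s=readout.read_state();print(s['time_s'],s['position'],s['wrist_force'],s['finger_gap'])
W=get_calibration('wrist');S=get_calibration('scene')
cv2.imwrite(f'pics/w20.png',get_image('wrist')[:,:,::-1])
i=get_image('scene')[:,:,::-1];cv2.imwrite(f'pics/s20.png',i);cv2.imwrite('pics/s20c.png',cv2.resize(i[125:175,335:395],None,fx=10,fy=10,interpolation=cv2.INTER_CUBIC))
t=np.radians(20.5);ex=np.array([np.cos(t),np.sin(t)]);o=np.array([.590,.197])
for j in (0,.06,.12):
    a=np.radians(27)+j; P=np.r_[o-.186*np.cos(a)*ex,.04+.186*np.sin(a)];print(j,proj(W,P),proj(S,P))
E
```

```text
23.75 [0.43232835 0.13950017 0.29002977] [ 1.34406305  0.00188501 -0.84467145] 0.08537001955006461
0 [[281.23242926 190.02193118]] [[351.12541059 148.30771716]]
0.06 [[281.3067869  186.09775862]] [[353.3160149  147.08572248]]
0.12 [[281.3832373  181.03289582]] [[355.70326989 146.03980203]]
```

View pics/w20.png

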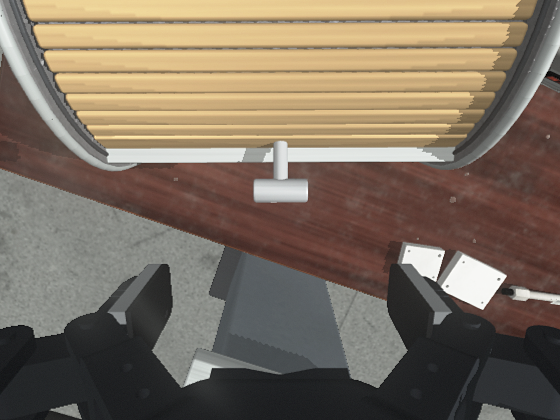

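View pics/s20.png

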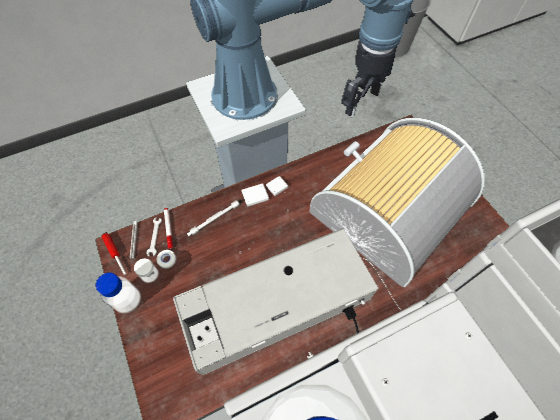

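View pics/s20c.png

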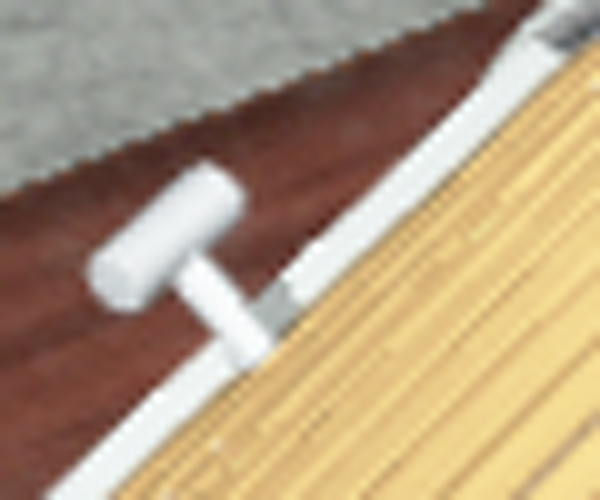

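The bar sits at wrist (281,190) and scene (352,149), which matches joint 0, so the door is shut. The column and the large bottle are where they were, and I'm handing in.

```bash
python3 - <<'E'
from workcell import job
print(job.finish_job())
E
```

```text
the job is handed in; nothing more can be done
None
```

I rolled the door up, stood the small bottle on the mat, rolled the door shut again and let go, then handed the job in at about 24 s. The hand-in returned no verdict.

- **Door opening:** four camera measurements put the joint at about 1.24 rad. The bar slipped in the pads near the end, so it did not quite reach the 1.31 stop. It was above the required 1.2 rad with a margin of about 0.04.
- **Bottle:** my last look, before the door closed over it, showed it upright and released. Its axis was about 1 mm from the measured mat centre.
- **Door closing:** both views of the grip bar match joint 0, with no gap visible above the sill. I did not see inside the cabinet again after that.
- **Other objects:** the large bottle and the column sit at the same image positions as before. The stored bottle looked undisturbed up to the moment the door closed. The gripper is well clear of everything.

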